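Clamp a gel tray in the casting stand with its thumbwheel

ROBOT

A 6-joint arm with a two-finger parallel gripper is mounted at the origin on the work surface. World frame = base frame: x ahead of the robot, y to its left, z up, the work surface at z = 0. Lengths are in mm, angles in rad, forces in N, time in s.
With the tool pointing down it reaches from about 350 to 775 mm from the base axis. Payload 7.3 kg.
Tool frame: the origin (TCP) lies at the very end of the fingers, on their centre line; the grasp point (between the pads) lies 19 mm behind it (pinch_z is the distance from the TCP to the grasp point, in mm); z points along the fingers, y is the direction in which the jaws open and shut (so a half turn about z gives the same grasp; the last joint's range is limited). The gripper opens to 92 mm and grips with 3 to 60 N. Pads are 19 mm wide; open, the fingers measure 130 mm over their backs; the gripper's body (75 mm by 190 mm) begins 47 mm behind the grasp point.
Start: joints at [1.01, 0.342, 1.524, -0, 1.275, -0.146], TCP at [211.568, 480.507, 194.541] pointing down, gripper open.
Joint ranges: [-2.53, 2.53], [-0.77, 2.02], [0.04, 2.7], [-1, 4.14], [0.28, 2.66], [-3.11, 3.11]. Speed limits (rad/s): [2.57, 2.57, 3.14, 3.14, 3.14, 3.14].

INTERFACE

Orientations are given as [roll, pitch, yaw] about the fixed x, y, z axes, in that order (R = Rz(yaw) Ry(pitch) Rx(roll)).
In Python, from plant import * gives the robot as it stands.
- The arm moves only by the tool step_arm, never from a script. Its argument "moves" is one flat list of numbers, 7 for each row, row after row: the shift along the tool's x, y, z scaled (see below), then the turn, a rotation vector about the tool's x, y, z scaled (see below), then the closure, from -1 (fully open) to 1 (shut). A call has 1 to 8 rows; each row shifts and turns the pose as measured when the row begins, along the tool's axes as they then stand; what a row does not reach is not made up. The controller multiplies each number of a shift by 2 cm and each number of a turn by 4 degrees. A row lasts 1/12 s, in which the tool goes at most 41.7 mm and 7.16 degrees, less where a joint would pass 70% of its speed; a pose out of reach is approached as far as the arm can. A call with a number of a shift or a turn outside -1 to 1 is refused whole. A call with a gripper value outside its range is refused whole. The fingers move at their own pace and stop on an object; the grip force is fixed at half the most. Time passes only in rows, so rows that do not move let the fingers close. It gives the time, the measured TCP pose, the force and the opening at its end, in the units of the state.
- get_obs(): the state, without advancing time (a new reading comes with each control period).
- capture(name): name is "scene" or "top" or "wrist"; returns the picture (480x640x3 uint8, red, green, blue); there is no depth.
- get_calibration(name): a dict with "mtx" (3x3 intrinsics, pixels), "eye" and "orientation" of the camera in the world; the wrist camera has in their place "mount" (4x4, takes a point from camera to tool coordinates, whose origin is the TCP and whose axes are the flange's). Camera axes: x right, y down, z forward; pixel columns grow to the right and rows downward; lengths in mm; the calibration is good to about 2 mm. A picture is of the moment at which its call begins: read the wrist's pose just before it. get_calibration takes no time and is no camera call.
- close_job(): hands the job in, once; it reports no verdict.
The state is a dict: "time": time; "joint_positions": joint angles; "dq": joint speeds; "tau": joint torques, N m; "tool_pos": TCP position; "tcp_rot": TCP orientation; "contact_force": force on the tool from outside, world axes, zero at the start; "moment": the same for the moment, N m; "grip_width": finger opening in mm.
Only numpy, scipy, OpenCV 4.12 (cv2) and the standard library are available. Lean on these libraries where they do the work, as an engineer would, in place of code of your own. Each camera call takes 0.05 s, during which the arm holds its last target.

TASK

Set the empty gel tray down flat in the bed of the casting stand, between the fixed end wall and the movable gate, without dropping it. Then roll the stand's recessed thumbwheel with a light fingertip (never bearing down hard) on its exposed rim until the gate's gasket presses snugly against the tray's end and holds it against the end wall; tight enough to seal, but do not overtighten, and move the gate by its wheel only, not by hand. Leave the other things on the bench where they are.

Things in the scene. Friction and masses are not known exactly. Their poses are not given: they have to be found in the camera images.
- tray: loose gel casting tray of clear acrylic, 100 long (its x) x 60 wide (its y) x 26 mm high, about 110 g; flat 5 mm floor, 5 mm thick side walls along both long sides, open at both short ends, two strips across its floor. Origin: centre of the underside, z up. The same either way round. It can be gripped across its 60 mm width by the side walls
- caster: casting stand fixed to the bench, 202 (x) x 110 (y) mm, white base (x -105 to +97 mm) on levelling feet. Origin under it at the feet, z up; as the feet are screwed in or out it is up to 4 mm above or below the bench top. Flat bed 24 mm above the origin, open at both sides. At -x (x -105 to -57, y -50 to +50 mm) a grey screw housing, its flat cover 50 mm above the origin
- end_wall (a point): middle of the foot of the seal face of the stand's fixed end wall (caster x = +74 mm, on the bed). The wall is clear with a dark gasket, 92 mm wide, 32 mm high, and stands at the caster's +x end; axes as the caster
- bed (a point): point on the bed surface, on the caster's centre line, midway between the end wall's seal face and the gate gasket's when the gate is fully back (caster x = +18 mm); axes as the caster
- gate: clear upright movable gate of the stand, between housing and bed, 10 mm thick, 92 mm wide, 32 mm high; origin at the bottom centre of the plate, on the bed. It slides along the caster's x; further +x is tighter. It carries the gasket
- gasket: dark rubber gasket on the gate's +x face, 4 mm thick, 86 mm wide, 30 mm high; origin at its bottom centre, 2 mm behind its seal face. It is springy: about 10 N per mm of squeeze, 4 mm at most. At the start the room between its seal face and the end wall is 107.5 to 111.5 mm, for the tray's 100 mm
- thumbwheel: black ribbed thumbwheel on the gate's screw, 50 mm diameter, 12 mm wide, origin at its centre; its axis is the caster's x and its measured orientation turns with it. Rolling the top of the rim towards the caster's +y drives the gate towards +x (closing), 4 mm per rad; from the start to snug takes 2 to 3.5 rad, several strokes. It stays where it is left
- rim_top (a point): top of the thumbwheel's rim, at caster x = -81, y = 0, z = 58 mm; axes as the caster. Only the top 8 mm of the wheel stands out of a slot 46 (y) x 15 mm (x) in the housing's cover. It drags with about 2 N at the rim, 1.6 N more per 10 N on the gasket. A finger pressing with 7 to 9 N rolls it; keep it under 14 N. Let go, it holds up to about 14 N on the gasket, which is snug, and springs back to that if turned further
- comb: bystander: flat white gel comb lying on the bench, 70 x 30 x 4 mm, origin at the centre of its underside
- tip_box: bystander: open dark blue pipette tip box, 85 x 122 x 50 mm, origin at the centre of its underside
- jar: bystander: amber jar with lid, 74 mm diameter, 105 mm high, origin at the centre of its underside
- tube_rack: bystander: small microtube rack, 50 x 110 x 37 mm, origin at the centre of its underside
Not all that is in view belongs to the job. Of the things like the tray, leave any that is pink or red; of the rest the smaller one is meant.

How it is judged:
By the outcome, as a careful person would: the job done as asked, in the order asked, and still so for the second after the job is handed in, with the robot touching nothing.
It also fails if it takes over 72 s, if anything falls off the work surface, if the arm or the gripper's body presses on something with over 40 N, if the wrist force passes 120 N, or if a joint passes its speed limit or range.

## Working session

There is one attempt and no reset: what is moved stays moved. The work goes in short steps, Python scripts to look and compute and a tool call to move; the robot and the scene stay as the last step left them, time stands still between calls to the robot, and variables do not carry over. Pictures are saved under pics/ and viewed, and the job is handed in when it is done.

Besides the shell and the picture viewer there is one more tool, called after "Call:" in YAML: its name, and indented under it one key for each argument. step_arm: Moves the arm, as the interface text tells. Shifts and turns lie within -1 to 1; 1 stands for 2 cm of shift or 4 degrees of turn. Its arguments: {"type":"object","properties":{"moves":{"type":"array"}},"required":["moves"]}

```bash
ls; mkdir -p pics; python3 - <<'E'
from plant import *
import cv2
o=get_obs(); print(o)
for n in ("scene","top","wrist"):
    im=capture(n); cv2.imwrite(f"pics/{n}0.png",im[:,:,::-1]); c=get_calibration(n); print(n,c)
E
```

```text
pics
{'time': 0.0, 'joint_positions': array([ 1.01001219e+00,  3.42721864e-01,  1.52503386e+00,  2.33449272e-05,
        1.27541823e+00, -1.45991185e-01]), 'dq': array([ 0.00013837, -0.00011682,  0.00070863,  0.00130805,  0.00110431,
       -0.00028329]), 'tau': array([-2.16962289e-03, -4.31250465e+01, -2.44215077e+01,  7.14210025e-02,
        5.61986875e-02, -1.23231071e-04]), 'tool_pos': array([211.29027002, 480.0908739 , 193.83958497]), 'tcp_rot': array([-3.14003142e+00, -2.52122980e-04,  2.72679269e+00]), 'contact_force': array([-0.67266547, -0.44584977, -0.16045024]), 'moment': array([-0.05689959, -0.00819438, -0.00824011]), 'grip_width': 92.19885029381429}
scene {'mtx': array([[545.86695018,   0.        , 324.85418926],
       [  0.        , 545.86695018, 233.58515796],
       [  0.        ,   0.        ,   1.        ]]), 'eye': array([1285.68184163,  436.02094103,  960.12791496]), 'orientation': array([-2.37691317, -0.02027635,  2.05891187])}
top {'mtx': array([[526.01322847,   0.        , 312.2393994 ],
       [  0.        , 526.01322847, 242.30119908],
       [  0.        ,   0.        ,   1.        ]]), 'eye': array([ 412.78454854,   36.40787034, 1037.03545638]), 'orientation': array([-3.04986772, -0.01312771, -1.55700817])}
wrist {'mtx': array([[384.61232171,   0.        , 320.91878878],
       [  0.        , 384.61232171, 236.34031306],
       [  0.        ,   0.        ,   1.        ]]), 'mount': array([[-8.38637442e-04, -9.61897782e-01, -2.73408036e-01,
         7.28816421e+01],
       [ 9.99999648e-01, -8.15998768e-04, -1.96518519e-04,
        -1.69167646e+00],
       [-3.40698931e-05, -2.73408104e-01,  9.61898127e-01,
        -1.90071813e+02],
       [ 0.00000000e+00,  0.00000000e+00,  0.00000000e+00,
         1.00000000e+00]])}
```

View pics/scene0.png

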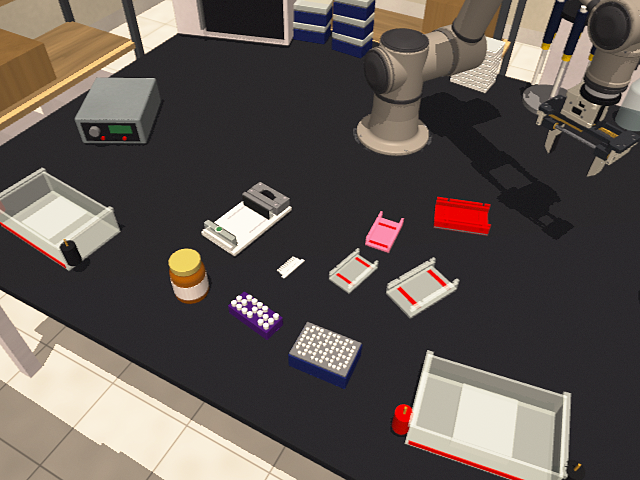

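View pics/top0.png

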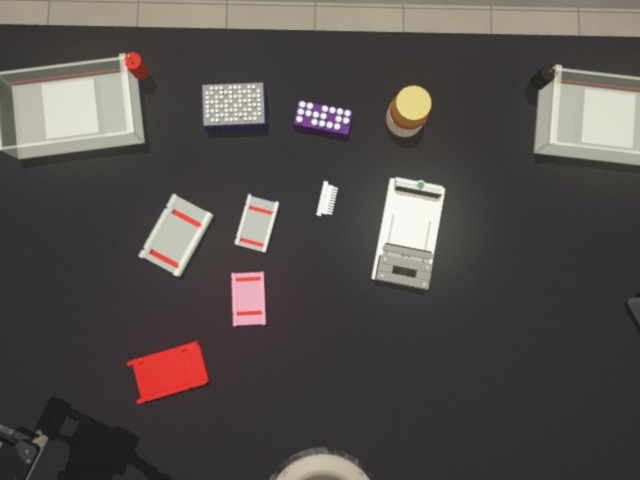

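View pics/wrist0.png

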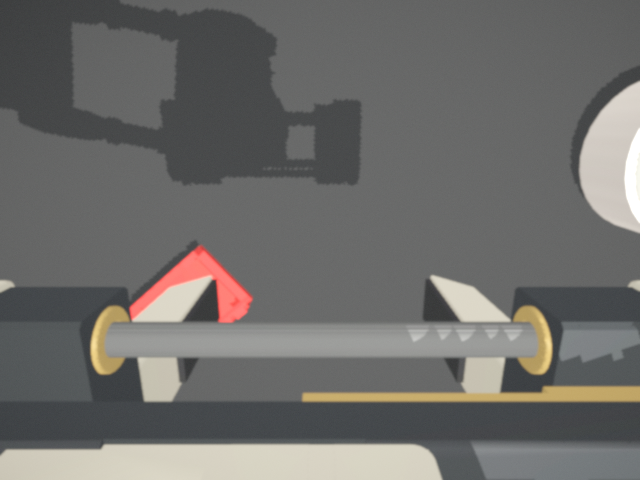

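The scene shows a pink tray at top (248,298), a red tray at (168,373), a large clear tray at (176,235) and a small clear tray at (257,223). The small clear one fits, because it is neither pink nor red and it is the smaller of the two clear ones. The stand is at (410,233), with the gate and housing towards the robot and the end wall at the far end. I'll confirm with an enlarged crop.

```bash
cat > h.py <<'E'
from plant import *
import numpy as np, cv2
from scipy.spatial.transform import Rotation as R
def cam(n,obs=None):
    c=get_calibration(n)
    if n=="wrist":
        o=obs; T=np.eye(4); T[:3,:3]=R.from_euler('xyz',o['tcp_rot']).as_matrix(); T[:3,3]=o['tool_pos']
        M=T@c['mount']; return c['mtx'],M[:3,3],M[:3,:3]
    return c['mtx'],c['eye'],R.from_euler('xyz',c['orientation']).as_matrix()
def ray(C,uv,z):
    K,e,Rm=C; d=Rm@np.linalg.solve(K,[uv[0],uv[1],1.]); return e+d*(z-e[2])/d[2]
def proj(C,p):
    K,e,Rm=C; q=K@(Rm.T@(np.asarray(p,float)-e)); return q[:2]/q[2]
def rays2(l):
    A=np.zeros((3,3));b=np.zeros(3)
    for C,uv in l:
        K,e,Rm=C; d=Rm@np.linalg.solve(K,[uv[0],uv[1],1.]); d/=np.linalg.norm(d); P=np.eye(3)-np.outer(d,d);A+=P;b+=P@e
    return np.linalg.solve(A,b)
E
python3 - <<'E'
import cv2
im=cv2.imread('pics/top0.png'); 
a=cv2.resize(im[185:265,220:300],None,fx=5,fy=5,interpolation=cv2.INTER_CUBIC)
b=cv2.resize(im[170:300,360:460],None,fx=4,fy=4,interpolation=cv2.INTER_CUBIC)
cv2.imwrite('pics/cropA.png',a);cv2.imwrite('pics/cropB.png',b)
im=cv2.imread('pics/scene0.png'); 
cv2.imwrite('pics/cropC.png',cv2.resize(im[170:270,195:305],None,fx=6,fy=6,interpolation=cv2.INTER_CUBIC))
E
```

```text
(no output)
```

View pics/cropA.png

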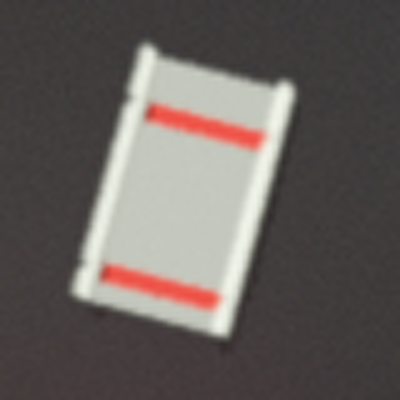

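View pics/cropB.png

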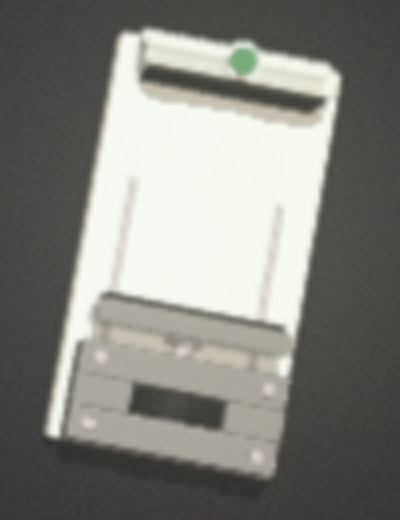

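View pics/cropC.png

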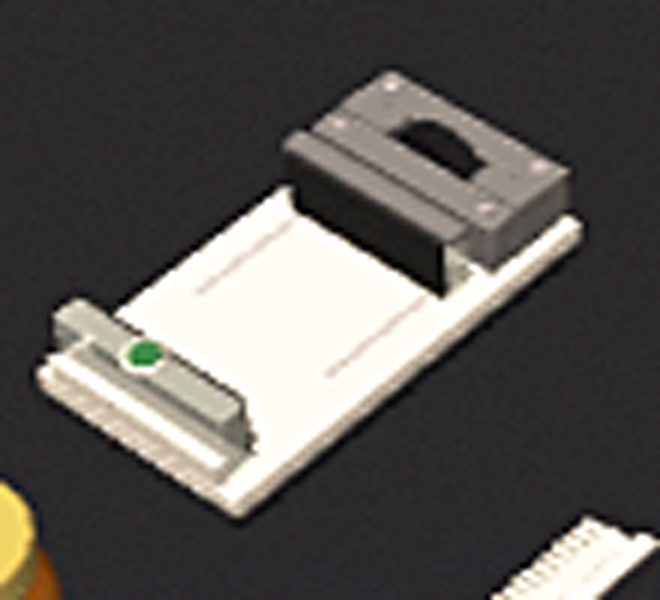

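Crop A confirms the target: clear grey tray with two red strips, wall-top corners at about (249,194), (279,203), (265,252) and (235,244). Crop B shows the stand, with its slot at (404,271) and the gate bar at about (408,251).

```bash
python3 - <<'E'
from h import *
C=cam('top')
P=[ray(C,(220+u/5-.4,185+v/5-.4),26) for u,v in [(147,45),(293,88),(225,335),(75,295)]]
for p in P: print(p.round(1))
c=sum(P)/4; print('tray',c, [np.linalg.norm(P[i]-P[(i+1)%4]).round(1) for i in range(4)], np.degrees(np.arctan2(*(P[0]+P[1]-P[2]-P[3])[[1,0]])))
cr=lambda u,v:(360+u/4-.4,170+v/4-.4)
for nm,z,l in [('slot',50,[(130,385),(225,400),(225,430),(128,413)]),('wall top',56,[(143,35),(338,75),]),('wallbottom in',24,[(140,92),(322,122)]),('housing',50,[(80,342),(290,378),(275,475),(65,437)]),('base',20,[(122,33),(340,75),(47,437)]),('gate top +x',56,[(104,293),(292,330)])]:
    Q=[ray(C,cr(*a),z) for a in l]; print(nm,[q[:2].round(1) for q in Q],'mean',(sum(Q)/len(Q)).round(1), 'len',np.linalg.norm(Q[0]-Q[1]).round(1))
E
```

```text
[599.2 148.7  26. ]
[583.2  91.6  26. ]
[486.6 115.9  26. ]
[501.2 173.9  26. ]
tray [542.54726509 132.51464656  26.        ] [np.float64(59.2), np.float64(99.6), np.float64(59.9), np.float64(101.2)] -14.285452003749985
slot [array([ 461.5, -126.1]), array([ 455.1, -170.8]), array([ 441. , -170.8]), array([ 448.4, -125.1])] mean [ 451.5 -148.2   50. ] len 45.2
wall top [array([ 627.5, -131.3]), array([ 609.7, -224. ])] mean [ 618.6 -177.6   56. ] len 94.3
wallbottom in [array([ 606.1, -135.3]), array([ 592.7, -224.4])] mean [ 599.4 -179.8   24. ] len 90.1
housing [array([ 481.4, -102.5]), array([ 465.9, -201.6]), array([ 420.3, -194.2]), array([436.7, -95.5])] mean [ 451.1 -148.4   50. ] len 100.3
base [array([ 636.2, -127.1]), array([ 617. , -234.5]), array([437.3, -90.8])] mean [ 563.5 -150.8   20. ] len 109.1
gate top +x [array([ 504.2, -112.9]), array([ 488.1, -201.2])] mean [ 496.2 -157.    56. ] len 89.8
```

Call:
step_arm:
  moves: [-1,-0.5,0,0,0,-0.8,-1,-1,-0.5,0,0,0,-0.8,-1,-1,-0.6,0,0,0,-0.8,-1,-1,-0.6,0,0,0,0,-1,-1,-0.6,0,0,0,0,-1,-1,-0.6,0,0,0,0,-1,-1,-0.6,0,0,0,0,-1,-1,-0.6,0,0,0,0,-1]

```text
time: 0.82
tool_pos: [340.0, 343.8, 191.5]
tcp_rot: [-3.137, -0.004, 2.911]
contact_force: [0.2, 0.5, 0.2]
grip_width: 92.0
```

```bash
cat > go.py <<'E'
import sys
from h import *
# target x y z yaw(deg): prints remaining shift in tool axes (units of 20mm) and turn (units 4deg)
x,y,z,yaw=map(float,sys.argv[1:5])
o=get_obs(); Rt=R.from_euler('xyz',o['tcp_rot']); G=R.from_euler('xyz',[np.pi,0,np.radians(yaw)])
print('t',round(o['time'],2),'pos',o['tool_pos'].round(1),'rot',np.degrees(o['tcp_rot']).round(2),'F',o['contact_force'].round(1),'w',round(o['grip_width'],1))
print('shift/20',(Rt.inv().apply(np.array([x,y,z])-o['tool_pos'])/20).round(2),'turn/4',(np.degrees((Rt.inv()*G).as_rotvec())/4).round(2))
E
python3 go.py 542 132 150 165.7
```

```text
t 0.82 pos [340.  343.8 191.5] rot [-179.75   -0.23  166.81] F [0.2 0.5 0.2] w 92.0
shift/20 [-12.26  -8.     2.06] turn/4 [-0.06 -0.06  0.28]
```

Call:
step_arm:
  moves: [-1,-0.7,0.2,0,0,0.2,-1,-1,-0.7,0.2,0,0,0,-1,-1,-0.7,0.2,0,0,0,-1,-1,-0.7,0.2,0,0,0,-1,-1,-0.7,0.2,0,0,0,-1,-1,-0.7,0.2,0,0,0,-1,-1,-0.7,0.2,0,0,0,-1,-1,-0.7,0.2,0,0,0,-1]

```text
time: 1.48
tool_pos: [473.2, 188.4, 157.3]
tcp_rot: [-3.137, -0.005, 2.897]
contact_force: [0.3, 0.2, -0.5]
grip_width: 91.8
```

```bash
python3 go.py 542 132 150 165.7
```

```text
t 1.48 pos [473.2 188.4 157.3] rot [-179.74   -0.31  165.98] F [ 0.3  0.2 -0.5] w 91.8
shift/20 [-4.02 -1.9   0.35] turn/4 [-0.07 -0.08  0.07]
```

Call:
step_arm:
  moves: [-0.8,-0.4,0.1,0,0,0.1,-1,-0.8,-0.4,0.1,0,-0.1,0,-1,-0.8,-0.4,0.1,-0.1,0,0,-1,-0.8,-0.4,0,0,0,0,-1,-0.6,-0.3,0,0,0,0,-1,0,0,0,0,0,0,-1]

```text
time: 1.98
tool_pos: [541.4, 125.0, 147.7]
tcp_rot: [-3.141, -0.002, 2.884]
contact_force: [-0.4, 0.1, 0.1]
grip_width: 92.0
```

```bash
python3 go.py 542 132 150 165.7; python3 - <<'E'
from h import *
o=get_obs(); im=capture('wrist'); cv2.imwrite('pics/w1.png',im[:,:,::-1]); np.save('w1.npy',np.r_[o['tool_pos'],o['tcp_rot']])
E
```

```text
t 1.98 pos [541.4 125.  147.7] rot [-1.7999e+02 -1.2000e-01  1.6527e+02] F [-0.4  0.1  0.1] w 92.0
shift/20 [ 0.06  0.35 -0.11] turn/4 [-0.   -0.03 -0.11]
```

View pics/w1.png

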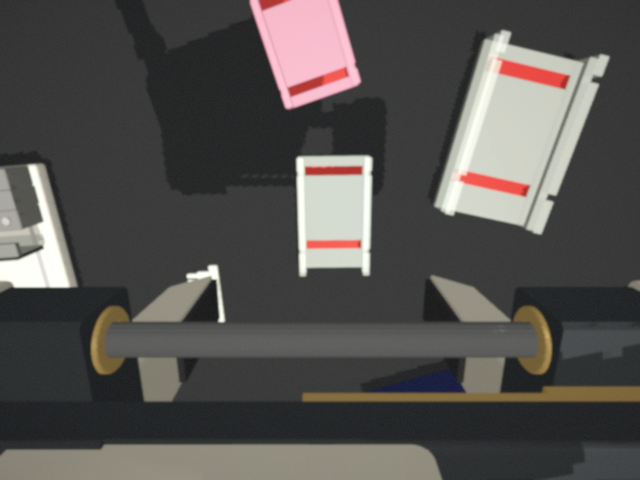

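The wrist view shows the small clear tray centred near (334,215), square to the fingers. The pink tray is at (305,50) and the large clear one at (525,130).

```bash
python3 - <<'E'
from h import *
a=np.load('w1.npy'); C=cam('wrist',dict(tool_pos=a[:3],tcp_rot=a[3:]))
P=[ray(C,p,26) for p in [(297,157),(372,157),(370,276),(299,276)]]
for p in P: print(p.round(1), end=' ')
d=(P[2]+P[3]-P[0]-P[1]); print(sum(P)/4,np.linalg.norm(P[0]-P[1]),np.linalg.norm(P[0]-P[3]),np.degrees(np.arctan2(d[1],d[0])))
E
python3 go.py 542 132 60 165.7
```

```text
[487.3 117.6  26. ] [502.5 175.4  26. ] [601.1 151.3  26. ] [585.4  91.8  26. ] [544.05943397 134.01529103  26.        ] 59.73225893443683 101.4240879698334 -14.230024401615267
t 2.03 pos [540.4 125.8 147.7] rot [-179.99   -0.18  165.28] F [ 0.4 -0.7 -0.8] w 92.2
shift/20 [-0.01  0.32  4.38] turn/4 [-0.   -0.04 -0.11]
```

Call:
step_arm:
  moves: [-0.05,0.2,0.9,0,0,-0.1,-1,-0.05,0.1,0.9,0,0,0,-1,0,0.1,0.9,0,0,0,-1,0,0,0.9,0,0,0,-1,0,0,0.9,0,0,0,-1,0,0,0,0,0,0,-1]

```text
time: 2.53
tool_pos: [540.9, 138.3, 56.2]
tcp_rot: [3.139, -0.003, 2.895]
contact_force: [-0.8, -0.8, -0.2]
grip_width: 91.7
```

```bash
python3 go.py 543.3 133.2 5 165.75
```

```text
t 2.53 pos [540.9 138.3  56.2] rot [ 1.7988e+02 -1.5000e-01  1.6585e+02] F [-0.8 -0.8 -0.2] w 91.7
shift/20 [-0.19 -0.22  2.56] turn/4 [ 0.03 -0.04  0.02]
```

Call:
step_arm:
  moves: [-0.1,-0.2,0.8,0,0,0,-1,-0.1,0,0.7,0,0,0,-1,0,0,0.5,0,0,0,-1,0,0,0.3,0,0,0,-1,0,0,0,0,0,0,-1]

```text
time: 2.95
tool_pos: [542.5, 137.2, 11.9]
tcp_rot: [3.138, -0.001, 2.899]
contact_force: [-0.2, -0.1, 0.5]
grip_width: 91.8
```

```bash
python3 go.py 543.3 133.2 5 165.75
```

```text
t 2.95 pos [542.5 137.2  11.9] rot [ 1.7980e+02 -8.0000e-02  1.6607e+02] F [-0.2 -0.1  0.5] w 91.8
shift/20 [-0.09 -0.19  0.34] turn/4 [ 0.05 -0.02  0.08]
```

Call:
step_arm:
  moves: [-0.1,-0.2,0.2,0,0,0,-1,0,0,0.1,0,0,0,-1,0,0,0,0,0,0,-1]

```text
time: 3.2
tool_pos: [544.3, 133.3, 7.3]
tcp_rot: [3.137, 0.001, 2.899]
contact_force: [0.5, 0.4, 1.2]
grip_width: 91.7
```

```bash
python3 go.py 543.3 133.2 5 165.75
```

```text
t 3.2 pos [544.3 133.3   7.3] rot [1.7974e+02 5.0000e-02 1.6612e+02] F [0.5 0.4 1.2] w 91.7
shift/20 [ 0.05 -0.02  0.12] turn/4 [0.06 0.01 0.09]
```

Next I level the tool, lower it slightly and close.

Call:
step_arm:
  moves: [0,0,0.1,0.06,0,0.08,-1,0,0,0,0,0,0,0,0,0,0,0,0,0,1,0,0,0,0,0,0,1,0,0,0,0,0,0,1,0,0,0,0,0,0,1,0,0,0,0,0,0,1]

```text
time: 3.78
tool_pos: [545.5, 133.2, 6.9]
tcp_rot: [3.141, 0.004, 2.893]
contact_force: [-0.2, -0.7, 0.1]
grip_width: 56.7
```

```bash
python3 go.py 543.3 133.2 5 165.75
```

```text
t 3.78 pos [545.5 133.2   6.9] rot [179.95   0.22 165.73] F [-0.2 -0.7  0.1] w 56.7
shift/20 [ 0.11 -0.03  0.1 ] turn/4 [ 0.01  0.06 -0.  ]
```

Call:
step_arm:
  moves: [0,0,0,0,0,0,1,0,0,0,0,0,0,1]

```text
time: 3.95
tool_pos: [545.5, 133.2, 7.0]
tcp_rot: [3.141, 0.004, 2.893]
contact_force: [0.6, 0.7, 0.5]
grip_width: 42.7
```

```bash
python3 - <<'E'
from h import *
o=get_obs(); im=capture('wrist'); cv2.imwrite('pics/w2.png',im[:,:,::-1]); np.save('w2.npy',np.r_[o['tool_pos'],o['tcp_rot']]); print(o['grip_width'])
im=capture('scene'); cv2.imwrite('pics/s2.png',cv2.resize(im[200:330,300:470,::-1],None,fx=4,fy=4))
E
```

```text
42.7424974840838
```

View pics/w2.png

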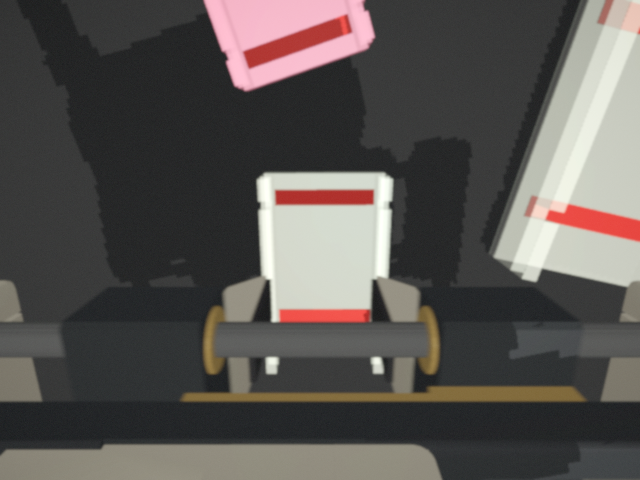

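View pics/s2.png

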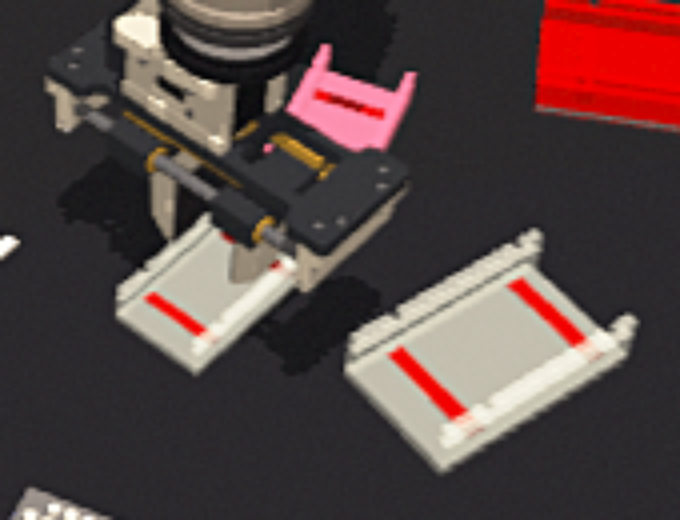

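```bash
python3 - <<'E'
from h import *
a=np.load('w2.npy'); o=dict(tool_pos=a[:3],tcp_rot=a[3:]); C=cam('wrist',o); S=cam('scene')
Rt=R.from_euler('xyz',a[3:])
for y in (-30,-21.4,21.4,30):
  for z in (0,-19,-45):
    p=Rt.apply([0,y,z])+a[:3]; s=proj(S,p); print(y,z,p.round(0),'wrist',proj(C,p).round(0),'sceneCrop',((s-[300,200])*4).round(0))
P=[ray(C,p,26) for p in [(260,175),(391,175),(379,370),(271,370)]]
for p in P: print(p.round(1))
E
```

```text
-30 0 [538. 104.   7.] wrist [268. 271.] sceneCrop [166. 259.]
-30 -19 [538. 104.  26.] wrist [262. 286.] sceneCrop [167. 238.]
-30 -45 [538. 104.  52.] wrist [253. 310.] sceneCrop [169. 207.]
-21.4 0 [540. 113.   7.] wrist [284. 271.] sceneCrop [177. 267.]
-21.4 -19 [540. 113.  26.] wrist [280. 286.] sceneCrop [179. 245.]
-21.4 -45 [540. 113.  52.] wrist [274. 310.] sceneCrop [181. 215.]
21.4 0 [551. 154.   7.] wrist [365. 271.] sceneCrop [235. 307.]
21.4 -19 [551. 154.  26.] wrist [369. 286.] sceneCrop [237. 285.]
21.4 -45 [551. 154.  52.] wrist [377. 310.] sceneCrop [240. 255.]
30 0 [553. 162.   7.] wrist [381. 271.] sceneCrop [246. 315.]
30 -19 [553. 162.  26.] wrist [387. 285.] sceneCrop [249. 293.]
30 -45 [553. 162.  52.] wrist [398. 310.] sceneCrop [252. 263.]
[487.2 118.4  26. ]
[501.5 174.5  26. ]
[597.8 148.8  26. ]
[584.  95.  26.]
```

The image shows the finger pads at about ±30 mm, on the tray's walls, although the width reading says 42.7. I'll wait a little and read it again.

Call:
step_arm:
  moves: [0,0,0,0,0,0,1,0,0,0,0,0,0,1,0,0,0,0,0,0,1]

```text
time: 4.3
tool_pos: [545.5, 133.3, 6.9]
tcp_rot: [3.141, 0.004, 2.893]
contact_force: [0.2, 0.3, -0.0]
grip_width: 15.0
```

```bash
python3 - <<'E'
from h import *
o=get_obs(); im=capture('wrist'); cv2.imwrite('pics/w3.png',im[:,:,::-1]); print(o)
E
```

```text
{'time': 4.3, 'joint_positions': array([ 1.03365153e-01,  6.17043093e-01,  1.64770744e+00, -5.31912926e-04,
        8.72887734e-01, -1.21806954e+00]), 'dq': array([ 0.00033958,  0.00158616, -0.00160749,  0.00058983, -0.00227734,
        0.0002241 ]), 'tau': array([ 7.47414852e-04, -5.04917228e+01, -1.82880414e+01, -6.56904856e-03,
        7.14397500e-02,  3.16504497e-05]), 'tool_pos': array([545.51456865, 133.25532517,   6.94403082]), 'tcp_rot': array([3.14061032, 0.00385212, 2.89257014]), 'contact_force': array([ 0.2348851 ,  0.28026044, -0.03418557]), 'moment': array([0.00750427, 0.04360952, 0.01621318]), 'grip_width': 15.044109791402072}
```

View pics/w3.png

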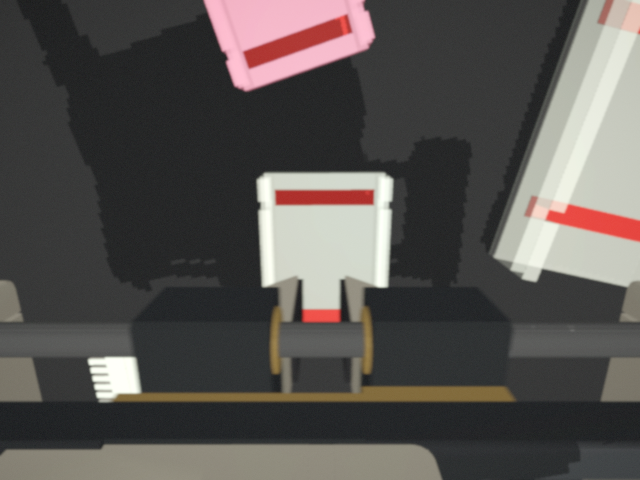

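The fingers have closed to 15 mm over the tray without touching it, so the real fingertips are above its walls even though TCP z reads 7. I'll look closer before acting.

```bash
python3 - <<'E'
from h import *
im=capture('scene'); cv2.imwrite('pics/s3.png',cv2.resize(im[205:305,310:410,::-1],None,fx=6,fy=6,interpolation=cv2.INTER_CUBIC))
o=get_obs();S=cam('scene');Rt=R.from_euler('xyz',o['tcp_rot'])
for y in (-26.5,-7.5,7.5,26.5):
  for x in(-9.5,9.5):
   print(y,x,[((proj(S,Rt.apply([x,y,z])+o['tool_pos'])-[310,205])*6).round(0) for z in (0,-20,-40)])
E
```

```text
-26.5 -9.5 [array([179., 378.]), array([182., 343.]), array([184., 308.])]
-26.5 9.5 [array([212., 350.]), array([215., 316.]), array([217., 280.])]
-7.5 -9.5 [array([217., 404.]), array([220., 370.]), array([223., 334.])]
-7.5 9.5 [array([250., 376.]), array([253., 342.]), array([256., 306.])]
7.5 -9.5 [array([248., 425.]), array([251., 391.]), array([254., 356.])]
7.5 9.5 [array([280., 397.]), array([283., 363.]), array([287., 327.])]
26.5 -9.5 [array([286., 452.]), array([290., 418.]), array([293., 383.])]
26.5 9.5 [array([319., 424.]), array([323., 389.]), array([327., 354.])]
```

View pics/s3.png

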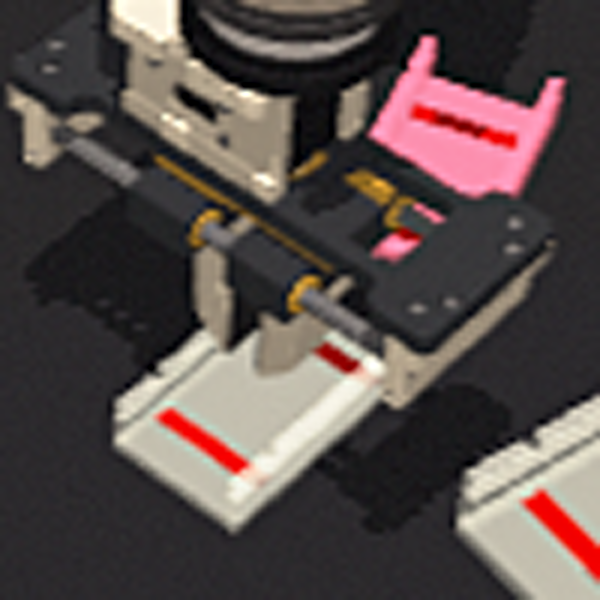

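The scene crop puts the fingertips at about (220,350) and (262,370). That matches points roughly 32 mm behind the reported TCP, so the tips are really at z≈39. They passed over the 26 mm walls without touching, which agrees. I'll open, then lower carefully beside the tray and use contact to find the true tip height.

Call:
step_arm:
  moves: [0,0,0,0,0,0,-1,0,0,0,0,0,0,-1,0,0,0,0,0,0,-1,0,0,0,0,0,0,-1,0,0,0,0,0,0,-1,0,0,0,0,0,0,-1,0,0,0,0,0,0,-1,0,0,0,0,0,0,-1]

```text
time: 5.07
tool_pos: [545.5, 133.2, 6.9]
tcp_rot: [3.141, 0.004, 2.893]
contact_force: [-0.0, -0.1, -0.3]
grip_width: 55.8
```

Call:
step_arm:
  moves: [0,0,0,0,0,0,-1,0.05,0,0,0,0,0,-1,0,0,0,0,0,0,-1,0,0,0,0,0,0,-1]

```text
time: 5.4
tool_pos: [544.4, 133.5, 6.9]
tcp_rot: [3.141, 0.004, 2.893]
contact_force: [0.3, 0.2, -0.4]
grip_width: 82.5
```

```bash
python3 go.py 543.3 133.2 -10 165.75; python3 - <<'E'
from h import *
im=capture('wrist'); cv2.imwrite('pics/w4.png',im[:,:,::-1])
E
```

```text
t 5.4 pos [544.4 133.5   6.9] rot [179.95   0.22 165.73] F [ 0.3  0.2 -0.4] w 82.5
shift/20 [ 0.05 -0.03  0.85] turn/4 [ 0.01  0.05 -0.  ]
```

View pics/w4.png

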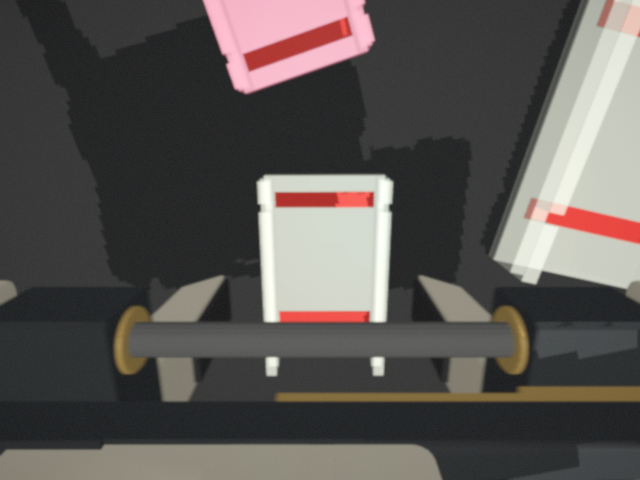

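The tray is undisturbed, with its corner still at (260,176), and the jaws straddle it. I'll lower in small steps and watch the force.

Call:
step_arm:
  moves: [0,0,0.4,0,0.05,0,-1,0,0,0.4,0,0,0,-1,0,0,0,0,0,0,-1,0,0,0,0,0,0,-1]

```text
time: 5.78
tool_pos: [544.4, 133.5, -11.0]
tcp_rot: [3.141, -0.0, 2.893]
contact_force: [-0.6, 1.4, -0.2]
grip_width: 92.0
```

```bash
python3 go.py 543.3 133.2 -22 165.75
```

```text
t 5.78 pos [544.4 133.5 -11. ] rot [ 1.7995e+02 -1.0000e-02  1.6573e+02] F [-0.6  1.4 -0.2] w 92.0
shift/20 [ 0.05 -0.03  0.55] turn/4 [ 0.01 -0.   -0.01]
```

Call:
step_arm:
  moves: [0,0,0.4,0,0,0,-1,0,0,0,0,0,0,-1,0,0,0,0,0,0,-1]

```text
time: 6.03
tool_pos: [544.1, 133.5, -20.4]
tcp_rot: [3.141, -0.001, 2.893]
contact_force: [-0.1, 0.1, -0.4]
grip_width: 91.4
```

Call:
step_arm:
  moves: [0,0,0.15,0,0,0,-1,0,0,0,0,0,0,-1]

```text
time: 6.2
tool_pos: [544.0, 133.4, -23.8]
tcp_rot: [3.141, -0.001, 2.893]
contact_force: [0.0, 0.0, -0.4]
grip_width: 91.8
```

Call:
step_arm:
  moves: [0,0,0.12,0,0,0,-1,0,0,0,0,0,0,-1]

```text
time: 6.37
tool_pos: [544.1, 133.5, -26.3]
tcp_rot: [3.141, -0.001, 2.893]
contact_force: [0.1, -0.3, 0.6]
grip_width: 91.6
```

Call:
step_arm:
  moves: [0,0,0.1,0,0,0,-1,0,0,0,0,0,0,-1]

```text
time: 6.53
tool_pos: [544.2, 133.5, -28.4]
tcp_rot: [3.141, -0.001, 2.893]
contact_force: [0.3, -0.5, 0.3]
grip_width: 92.0
```

Call:
step_arm:
  moves: [0,0,0.07,0,0,0,-1,0,0,0,0,0,0,-1]

```text
time: 6.7
tool_pos: [544.3, 133.5, -29.8]
tcp_rot: [3.141, -0.001, 2.893]
contact_force: [-0.5, -0.0, 0.3]
grip_width: 91.7
```

Call:
step_arm:
  moves: [0,0,0.07,0,0,0,-1,0,0,0,0,0,0,-1]

```text
time: 6.87
tool_pos: [544.4, 133.5, -31.2]
tcp_rot: [3.141, -0.0, 2.893]
contact_force: [0.8, -0.4, 1.0]
grip_width: 91.6
```

```bash
python3 - <<'E'
from h import *
o=get_obs();print(o['tool_pos'],o['contact_force'])
im=capture('scene'); cv2.imwrite('pics/s4.png',cv2.resize(im[205:305,310:410,::-1],None,fx=6,fy=6,interpolation=cv2.INTER_CUBIC))
im=capture('wrist'); cv2.imwrite('pics/w5.png',im[:,:,::-1])
E
```

```text
[544.3964806  133.52971873 -31.23928976] [ 0.76599936 -0.37902832  0.96280912]
```

View pics/s4.png

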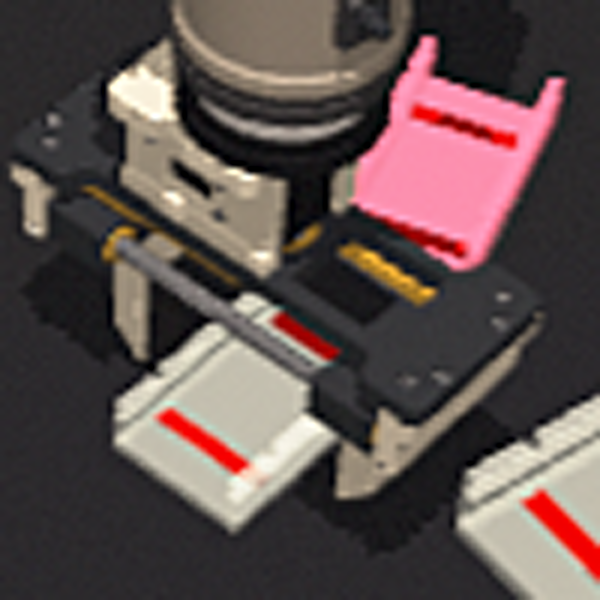

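View pics/w5.png

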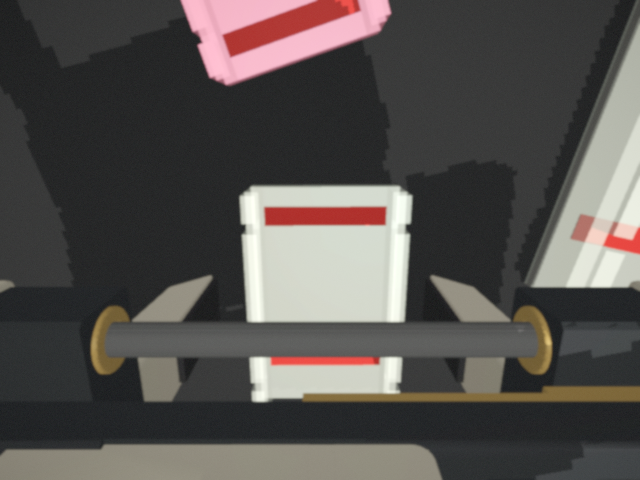

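```bash
python3 - <<'E'
from h import *
o=get_obs();S=cam('scene');Rt=R.from_euler('xyz',o['tcp_rot'])
for y in (-65,-46,46,65):
  for x in(-9.5,9.5):
   print(y,x,[((proj(S,Rt.apply([x,y,z])+o['tool_pos'])-[310,205])*6).round(0).tolist() for z in (-25,-30,-35,-40)])
E
```

```text
-65 -9.5 [[105.0, 346.0], [105.0, 338.0], [106.0, 329.0], [106.0, 321.0]]
-65 9.5 [[138.0, 320.0], [138.0, 311.0], [138.0, 303.0], [139.0, 294.0]]
-46 -9.5 [[142.0, 372.0], [142.0, 363.0], [143.0, 355.0], [143.0, 346.0]]
-46 9.5 [[174.0, 345.0], [175.0, 336.0], [175.0, 328.0], [176.0, 319.0]]
46 -9.5 [[326.0, 501.0], [327.0, 492.0], [328.0, 484.0], [329.0, 475.0]]
46 9.5 [[358.0, 471.0], [359.0, 463.0], [360.0, 455.0], [361.0, 446.0]]
65 -9.5 [[365.0, 528.0], [366.0, 520.0], [368.0, 512.0], [369.0, 503.0]]
65 9.5 [[397.0, 499.0], [398.0, 490.0], [400.0, 482.0], [401.0, 474.0]]
```

The left tip at (145,360) fits an offset of about 33 mm, so the tips are now about 2 mm above the bench. I'll lift about 1.5 mm and close on the walls.

Call:
step_arm:
  moves: [0,0,-0.07,0,0,0,1,0,0,0,0,0,0,1,0,0,0,0,0,0,1,0,0,0,0,0,0,1,0,0,0,0,0,0,1,0,0,0,0,0,0,1,0,0,0,0,0,0,1]

```text
time: 7.55
tool_pos: [544.8, 133.6, -29.2]
tcp_rot: [3.14, 0.001, 2.893]
contact_force: [-0.5, -0.2, -0.7]
grip_width: 59.7
```

Call:
step_arm:
  moves: [0,0,0,0,0,0,1,0,0,0,0,0,0,1]

```text
time: 7.72
tool_pos: [544.8, 133.6, -29.2]
tcp_rot: [3.14, 0.001, 2.893]
contact_force: [0.2, 0.5, 0.4]
grip_width: 59.6
```

Gripped at 59.6 mm. Now I lift.

Call:
step_arm:
  moves: [0,0,-0.3,0,0,0,1,0,0,-0.6,0,0,0,1,0,0,-0.9,0,0,0,1,0,0,-0.9,0,0,0,1,0,0,-0.9,0,0,0,1,0,0,-0.9,0,0,0,1,0,0,-0.9,0,0,0,1,0,0,-0.3,0,0,0,1]

```text
time: 8.38
tool_pos: [541.4, 133.0, 88.4]
tcp_rot: [-3.139, -0.008, 2.892]
contact_force: [0.2, -0.5, -0.7]
grip_width: 59.4
```

```bash
python3 go.py 550 -164 90 170.8;  python3 - <<'E'
from h import *
o=get_obs(); np.save('w6.npy',np.r_[o['tool_pos'],o['tcp_rot']])
im=capture('wrist'); cv2.imwrite('pics/w6.png',im[:,:,::-1])
E
```

```text
t 8.38 pos [541.4 133.   88.4] rot [-179.88   -0.47  165.73] F [ 0.2 -0.5 -0.7] w 59.4
shift/20 [ -4.08 -14.29  -0.09] turn/4 [-0.03 -0.12 -1.27]
```

View pics/w6.png

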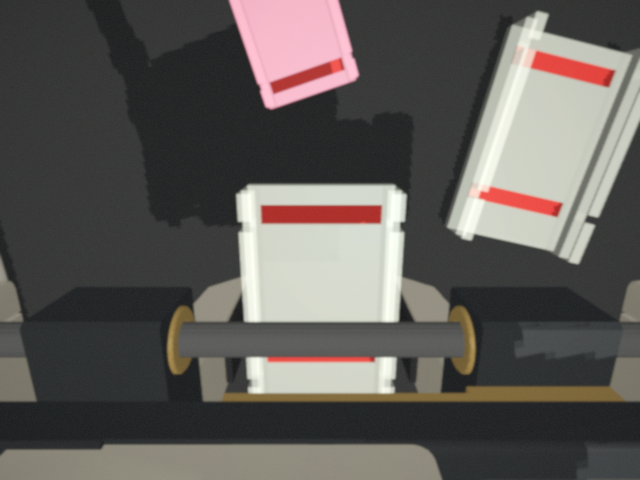

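```bash
python3 - <<'E'
from h import *
T=dict(tool_pos=np.zeros(3),tcp_rot=np.zeros(3)); C=cam('wrist',T)
for p in [(240,187),(405,187)]: print(ray(C,p,-55.2))
E
```

```text
[ 52.90159671 -30.28752351 -55.2       ]
[ 52.85171801  27.75032804 -55.2       ]
```

Call:
step_arm:
  moves: [-0.2,-0.5,0,0,0,-0.1,1,-0.3,-1,0,0,0,-0.2,1,-0.3,-1,0,0,0,-0.2,1,-0.3,-1,0,0,0,-0.2,1,-0.3,-1,0,0,0,-0.2,1,-0.3,-1,0,0,0,-0.2,1,-0.3,-1,0,0,0,0,1,-0.3,-1,0,0,0,0,1]

```text
time: 9.1
tool_pos: [552.2, -24.4, 81.9]
tcp_rot: [-3.141, -0.017, 2.981]
contact_force: [-0.1, -0.0, -0.9]
grip_width: 60.0
```

```bash
python3 go.py 550 -164 90 170.8
```

```text
t 9.1 pos [552.2 -24.4  81.9] rot [-179.98   -0.99  170.78] F [-0.1 -0.  -0.9] w 60.0
shift/20 [-1.01 -6.91 -0.42] turn/4 [-0.   -0.25 -0.01]
```

Call:
step_arm:
  moves: [-0.1,-1,-0.1,0,-0.1,0,1,-0.1,-1,-0.1,0,-0.1,0,1,-0.1,-1,-0.1,0,-0.1,0,1,-0.1,-1,-0.1,0,0,0,1,-0.1,-1,0,0,0,0,1,-0.1,-0.7,0,0,0,0,1,0,-0.3,0,0,0,0,1,0,0,0,0,0,0,1]

```text
time: 9.77
tool_pos: [538.8, -153.5, 80.6]
tcp_rot: [3.14, -0.009, 2.976]
contact_force: [-0.1, -0.3, -1.8]
grip_width: 59.6
```

```bash
python3 go.py 550 -164 90 170.8;  python3 - <<'E'
from h import *
o=get_obs(); np.save('w7.npy',np.r_[o['tool_pos'],o['tcp_rot']])
im=capture('wrist'); cv2.imwrite('pics/w7.png',im[:,:,::-1])
E
```

```text
t 9.77 pos [ 538.8 -153.5   80.6] rot [179.94  -0.54 170.51] F [-0.1 -0.3 -1.8] w 59.6
shift/20 [-0.63 -0.43 -0.48] turn/4 [ 0.02 -0.14 -0.07]
```

View pics/w7.png

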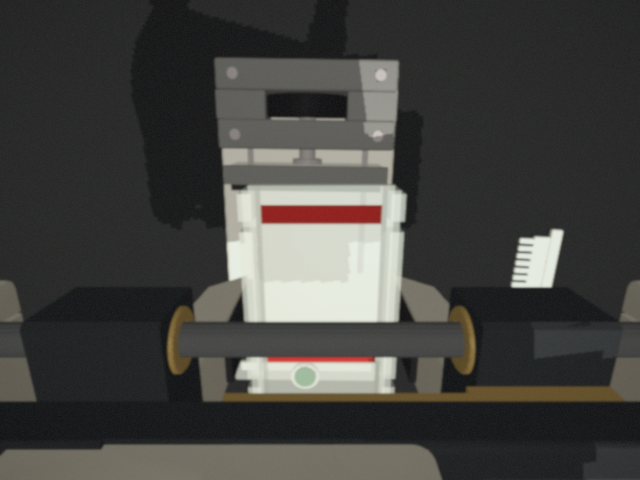

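```bash
python3 - <<'E'
from h import *
a=np.load('w7.npy'); C=cam('wrist',dict(tool_pos=a[:3],tcp_rot=a[3:]))
H=[ray(C,p,50) for p in [(215,58),(398,60),(394,149),(219,148)]]
m=sum(H)/4; d=H[0]-H[1]+H[3]-H[2]; print('housing',m.round(1),[np.linalg.norm(H[i]-H[(i+1)%4]).round(1) for i in range(4)],'yaw',np.degrees(np.arctan2(-d[0],d[1]))) 
for q in H: print(q.round(1))
Sx=[ray(C,p,50) for p in [(266,91),(347,93),(347,117),(266,116)]]; print('slot',(sum(Sx)/4).round(1))
G=[ray(C,p,56) for p in [(224,166),(387,167),(387,184),(224,184)]]; print('gate',(sum(G)/4).round(1),[np.linalg.norm(G[i]-G[(i+1)%4]).round(1) for i in range(4)])
for q in G: print(q.round(1))
print('dot',ray(C,(305,376),56).round(1))
# tray top near corners
E
```

```text
housing [ 453.3 -148.9   50. ] [np.float64(96.9), np.float64(46.1), np.float64(98.3), np.float64(46.5)] yaw 170.02160285125117
[ 422.  -192.6   50. ]
[439.  -97.1  50. ]
[ 484.4 -104.6   50. ]
[ 467.6 -201.4   50. ]
slot [ 452.9 -148.9   50. ]
gate [ 490.  -155.8   56. ] [np.float64(90.1), np.float64(9.4), np.float64(91.2), np.float64(10.0)]
[ 477.5 -199.4   56. ]
[ 493.  -110.6   56. ]
[ 502.4 -111.7   56. ]
[ 487.2 -201.7   56. ]
dot [ 616.5 -178.8   56. ]
```

```bash
python3 go.py 553.9 -165.8 33 170.4
```

```text
t 9.82 pos [ 538.8 -152.8   80.5] rot [179.92  -0.57 170.53] F [-0.4 -0.3 -1. ] w 60.1
shift/20 [-0.88 -0.52  2.36] turn/4 [ 0.02 -0.14  0.03]
```

Call:
step_arm:
  moves: [-0.4,-0.2,0,0,-0.1,0,1,-0.3,-0.2,0.3,0,0,0,1,-0.1,-0.1,0.5,0,0,0,1,0,0,0.6,0,0,0,1,0,0,0.5,0,0,0,1,0,0,0.2,0,0,0,1,0,0,0,0,0,0,1]

```text
time: 10.4
tool_pos: [555.0, -161.9, 32.5]
tcp_rot: [3.139, -0.004, 2.981]
contact_force: [-0.2, -0.0, -1.8]
grip_width: 59.8
```

```bash
python3 go.py 553.9 -165.8 33 170.4
```

```text
t 10.4 pos [ 555.  -161.9   32.5] rot [179.83  -0.23 170.81] F [-0.2 -0.  -1.8] w 59.8
shift/20 [ 0.02 -0.2  -0.02] turn/4 [ 0.04 -0.06  0.1 ]
```

Call:
step_arm:
  moves: [0,-0.15,0,0.05,-0.05,0.1,1,0,0,0,0,0,0,1]

```text
time: 10.57
tool_pos: [554.3, -164.4, 31.8]
tcp_rot: [-3.141, -0.002, 2.974]
contact_force: [0.5, -0.1, -1.5]
grip_width: 59.7
```

```bash
python3 go.py 553.9 -165.8 33 170.4;  python3 - <<'E'
from h import *
o=get_obs(); np.save('w8.npy',np.r_[o['tool_pos'],o['tcp_rot']])
im=capture('wrist'); cv2.imwrite('pics/w8.png',im[:,:,::-1])
im=capture('scene'); cv2.imwrite('pics/s8.png',cv2.resize(im[150:270,180:320,::-1],None,fx=5,fy=5,interpolation=cv2.INTER_CUBIC))
E
```

```text
t 10.57 pos [ 554.3 -164.4   31.8] rot [-1.7997e+02 -9.0000e-02  1.7042e+02] F [ 0.5 -0.1 -1.5] w 59.7
shift/20 [ 0.01 -0.07 -0.06] turn/4 [-0.01 -0.02  0.01]
```

View pics/w8.png

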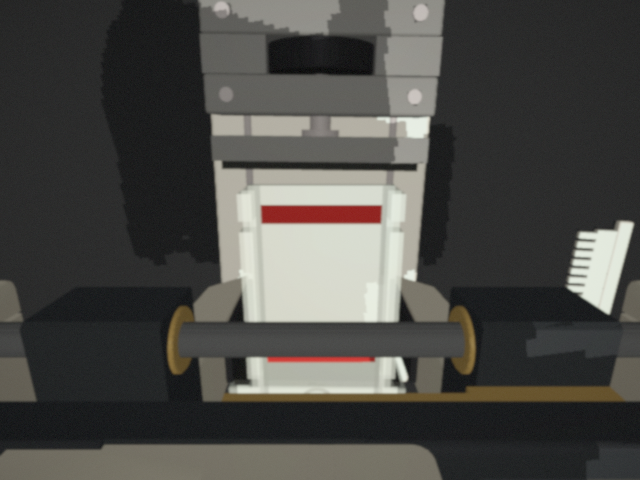

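View pics/s8.png

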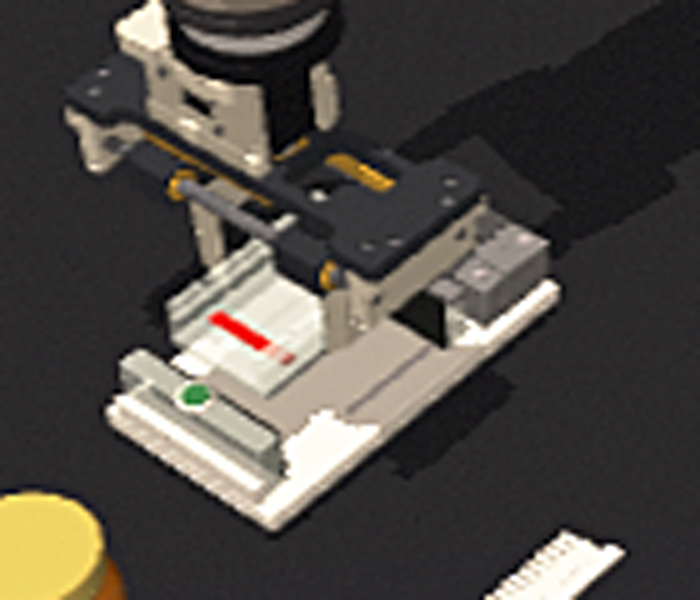

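```bash
python3 - <<'E'
from h import *
a=np.load('w8.npy'); C=cam('wrist',dict(tool_pos=a[:3],tcp_rot=a[3:]))
ex=np.array([.986,-.1668]); O=np.array([532.2,-162.1])
def cs(p): d=p[:2]-O; return (d@ex).round(1),(d@[.1668,.986]).round(1)
for nm,z,l in [('gate -x',56,[(212,137),(428,138)]),('gate +x',56,[(214,161),(426,163)]),('seal',54,[(221,168),(417,169)]),('housing +x',50,[(207,113),(436,115)]),('screws',50,[(226,94),(415,97),(222,9),(421,13)]),('bed mark',24,[(219,200),(421,200)]),
 ('tray',31.8+55.2,[(240,187),(405,187)]),('wall',56,[(229,386),(407,386)]),('wheel',50,[(270,73),(374,74)])]:
    print(nm,[cs(ray(C,p,z)) for p in l], [ray(C,p,z)[:2].round(1).tolist() for p in l])
E
```

```text
gate -x [(np.float64(-47.1), np.float64(-46.0)), (np.float64(-46.6), np.float64(44.3))] [[478.1, -199.6], [493.6, -110.6]]
gate +x [(np.float64(-37.2), np.float64(-45.9)), (np.float64(-36.3), np.float64(44.3))] [[487.9, -201.1], [503.8, -112.4]]
seal [(np.float64(-34.1), np.float64(-43.6)), (np.float64(-33.6), np.float64(41.1))] [[491.3, -199.5], [505.9, -116.0]]
housing +x [(np.float64(-56.9), np.float64(-49.0)), (np.float64(-56.0), np.float64(48.7))] [[468.0, -200.9], [485.1, -104.8]]
screws [(np.float64(-64.5), np.float64(-40.4)), (np.float64(-63.2), np.float64(39.2)), (np.float64(-96.3), np.float64(-39.8)), (np.float64(-94.8), np.float64(39.5))] [[461.9, -191.2], [476.4, -112.9], [430.6, -185.3], [445.3, -107.3]]
bed mark [(np.float64(-14.6), np.float64(-53.6)), (np.float64(-14.5), np.float64(51.7))] [[508.9, -212.5], [526.5, -108.7]]
tray [(np.float64(-30.7), np.float64(-28.9)), (np.float64(-30.7), np.float64(29.2))] [[497.1, -185.5], [506.8, -128.2]]
wall [(np.float64(74.4), np.float64(-46.8)), (np.float64(74.5), np.float64(42.9))] [[597.8, -220.7], [612.8, -132.2]]
wheel [(np.float64(-72.7), np.float64(-21.6)), (np.float64(-72.2), np.float64(21.6))] [[457.0, -171.2], [464.6, -128.7]]
```

Stand measurements agree: gasket seal face at caster x -34, end wall at +74.4, tray spanning about -30.5 to +69.5 and y-centred. I'll lower straight down, slowly near the bed.

Call:
step_arm:
  moves: [0,-0.05,0.3,0,0,0,1,0,0,0.4,0,0,0,1,0,0,0.4,0,0,0,1,0,0,0.2,0,0,0,1,0,0,0,0,0,0,1]

```text
time: 11.08
tool_pos: [555.3, -165.9, 5.2]
tcp_rot: [-3.141, 0.002, 2.975]
contact_force: [-0.4, -0.4, -1.2]
grip_width: 59.8
```

```bash
python3 go.py 554 -165 -3 170.2
```

```text
t 11.08 pos [ 555.3 -165.9    5.2] rot [-1.7994e+02  1.3000e-01  1.7043e+02] F [-0.4 -0.4 -1.2] w 59.8
shift/20 [0.07 0.03 0.41] turn/4 [-0.02  0.03  0.06]
```

Call:
step_arm:
  moves: [0.08,0.03,0.2,0,0.03,0.05,1,0,0,0,0,0,0,1]

```text
time: 11.25
tool_pos: [553.3, -164.9, 0.1]
tcp_rot: [-3.141, -0.001, 2.971]
contact_force: [-0.8, -0.5, -2.2]
grip_width: 59.9
```

Call:
step_arm:
  moves: [0,0,0.1,0,0,0,1,0,0,0,0,0,0,1]

```text
time: 11.42
tool_pos: [553.2, -164.8, -2.2]
tcp_rot: [-3.141, -0.001, 2.971]
contact_force: [-0.0, 0.3, -1.2]
grip_width: 59.8
```

Call:
step_arm:
  moves: [0,0,0.07,0,0,0,1,0,0,0,0,0,0,1]

```text
time: 11.58
tool_pos: [553.5, -164.9, -3.4]
tcp_rot: [-3.141, -0.001, 2.971]
contact_force: [-0.5, 0.0, -0.9]
grip_width: 59.9
```

Call:
step_arm:
  moves: [0,0,0.06,0,0,0,1,0,0,0,0,0,0,1]

```text
time: 11.75
tool_pos: [553.7, -165.0, -4.4]
tcp_rot: [-3.141, -0.0, 2.971]
contact_force: [0.0, -0.3, -1.2]
grip_width: 60.1
```

Call:
step_arm:
  moves: [0,0,0.06,0,0,0,1,0,0,0,0,0,0,1]

```text
time: 11.92
tool_pos: [553.9, -165.0, -5.6]
tcp_rot: [-3.14, 0.0, 2.971]
contact_force: [-0.1, 0.6, -0.1]
grip_width: 60.1
```

Call:
step_arm:
  moves: [0,0,0.06,0,0,0,1,0,0,0,0,0,0,1]

```text
time: 12.08
tool_pos: [554.0, -165.1, -6.8]
tcp_rot: [-3.14, 0.0, 2.971]
contact_force: [-1.0, -0.6, -0.9]
grip_width: 59.8
```

Call:
step_arm:
  moves: [0,0,0.06,0,0,0,1,0,0,0,0,0,0,1]

```text
time: 12.25
tool_pos: [554.2, -165.1, -7.9]
tcp_rot: [-3.14, 0.001, 2.971]
contact_force: [-0.6, 0.7, -1.6]
grip_width: 59.5
```

Call:
step_arm:
  moves: [0,0,0.06,0,0,0,1,0,0,0,0,0,0,1]

```text
time: 12.42
tool_pos: [554.4, -165.3, -7.6]
tcp_rot: [-3.14, 0.002, 2.971]
contact_force: [0.6, -0.4, -0.6]
grip_width: 59.2
```

Call:
step_arm:
  moves: [0,0,0.06,0,0,0,1,0,0,0,0,0,0,1]

```text
time: 12.58
tool_pos: [554.8, -165.5, -7.8]
tcp_rot: [-3.14, 0.003, 2.97]
contact_force: [-0.1, -0.4, -2.0]
grip_width: 60.0
```

```bash
python3 go.py 554 -165 -8 170.2; python3 - <<'E'
from h import *
im=capture('wrist'); cv2.imwrite('pics/w9.png',im[:,:,::-1])
im=capture('scene'); cv2.imwrite('pics/s9.png',cv2.resize(im[150:270,180:320,::-1],None,fx=5,fy=5,interpolation=cv2.INTER_CUBIC))
E
```

```text
t 12.58 pos [ 554.8 -165.5   -7.8] rot [-1.799e+02  1.700e-01  1.702e+02] F [-0.1 -0.4 -2. ] w 60.0
shift/20 [0.04 0.02 0.01] turn/4 [-0.02  0.04 -0.  ]
```

View pics/s9.png

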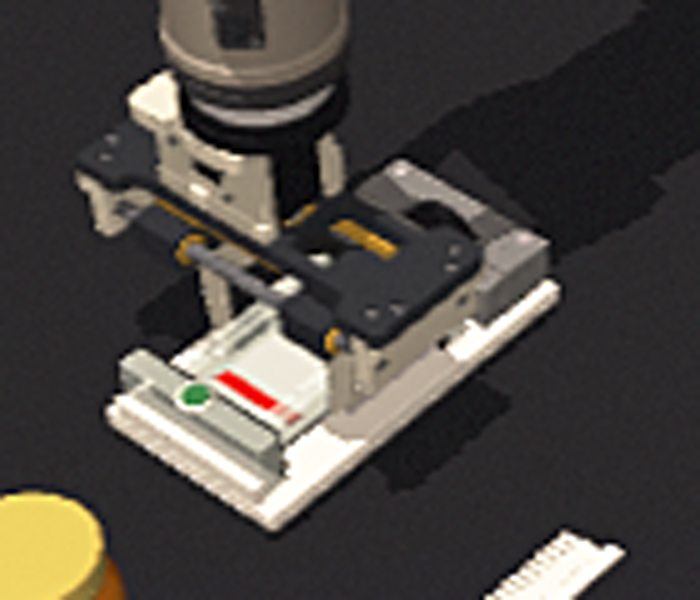

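View pics/w9.png

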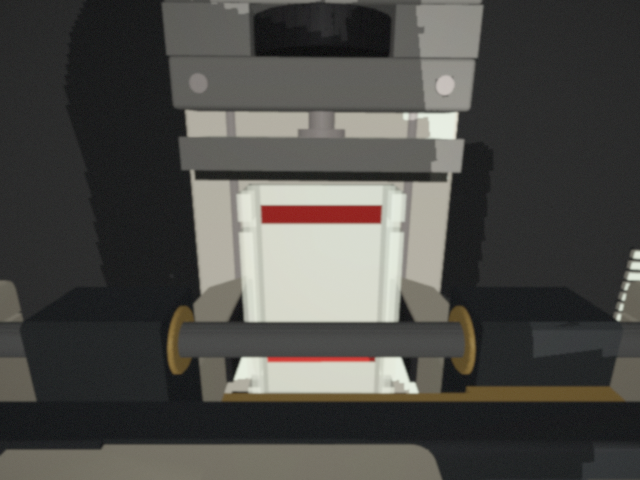

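Call:
step_arm:
  moves: [0,0,0.08,0,0,0,1]

```text
time: 12.77
tool_pos: [555.0, -165.5, -8.2]
tcp_rot: [-3.14, 0.003, 2.97]
contact_force: [-8.2, 2.1, 27.2]
grip_width: 59.7
```

Call:
step_arm:
  moves: [0,0,0.1,0,0,0,1]

```text
time: 12.85
tool_pos: [555.0, -165.5, -8.2]
tcp_rot: [-3.14, 0.004, 2.97]
contact_force: [-8.3, 2.3, 24.6]
grip_width: 59.8
```

The force rose to 27 N with z stuck at -8.2, so the tray is seated. That puts the bed at z≈21, about 3 mm low and within the stated range. I'll relax the push and release.

Call:
step_arm:
  moves: [0,0,0,0,0,0,1,0,0,-0.01,0,0,0,-1,0,0,0,0,0,0,-1,0,0,0,0,0,0,-1,0,0,0,0,0,0,-1,0,0,0,0,0,0,-1]

```text
time: 13.35
tool_pos: [555.2, -165.7, -8.0]
tcp_rot: [-3.14, 0.004, 2.97]
contact_force: [-0.0, 0.1, -0.5]
grip_width: 88.0
```

Call:
step_arm:
  moves: [0,0,-0.3,0,0,0,-1,0,0,-0.6,0,0,0,-1,0,0,-0.8,0,0,0,-1,0,0,-0.9,0,0,0,-1,0,0,-0.9,0,0,0,-1,0,0,-0.5,0,0,0,1,0,0,0,0,0,0,1]

```text
time: 13.93
tool_pos: [553.8, -165.0, 74.8]
tcp_rot: [-3.141, -0.0, 2.97]
contact_force: [0.4, 0.6, -0.1]
grip_width: 82.9
```

```bash
python3 go.py 452 -149 80 170.2; python3 - <<'E'
from h import *
o=get_obs(); np.save('w10.npy',np.r_[o['tool_pos'],o['tcp_rot']])
im=capture('wrist'); cv2.imwrite('pics/w10.png',im[:,:,::-1])
im=capture('scene'); cv2.imwrite('pics/s10.png',cv2.resize(im[150:270,180:320,::-1],None,fx=5,fy=5,interpolation=cv2.INTER_CUBIC))
E
```

```text
t 13.93 pos [ 553.8 -165.    74.8] rot [-1.7995e+02 -1.0000e-02  1.7019e+02] F [ 0.4  0.6 -0.1] w 82.9
shift/20 [ 5.15 -0.08 -0.26] turn/4 [-0.01 -0.   -0.  ]
```

View pics/s10.png

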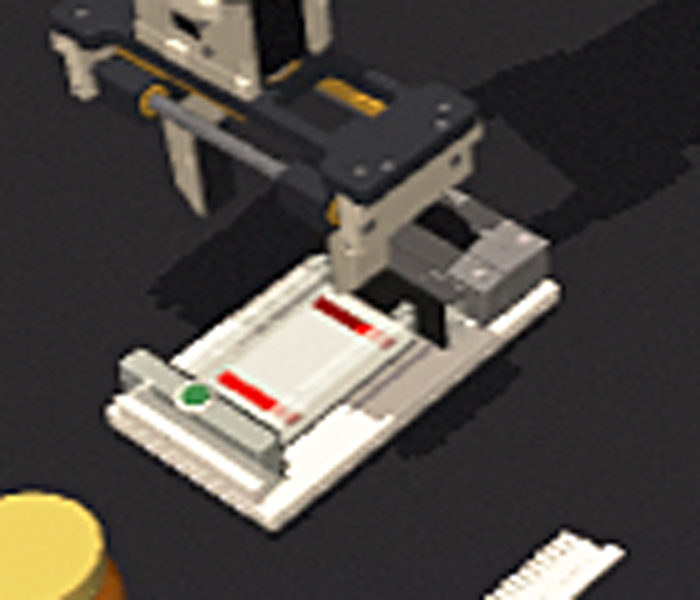

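View pics/w10.png

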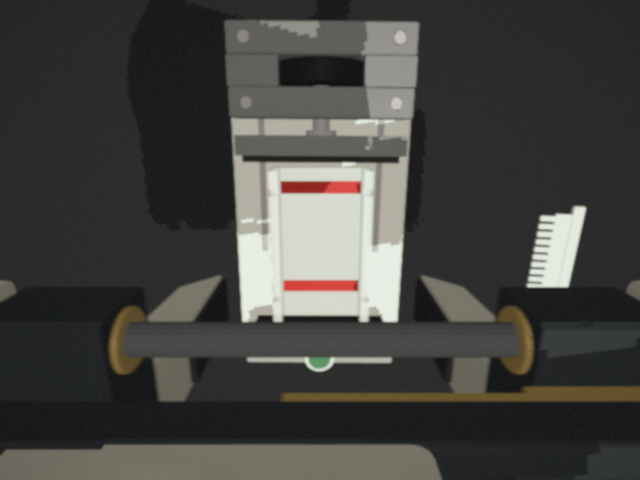

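The tray sits flat in the bed, with its near end at row 170 just past the gasket at row 159, and its far end at the wall. I'll refine the wheel position and move over it with the fingers closed.

```bash
python3 - <<'E'
from h import *
a=np.load('w10.npy'); C=cam('wrist',dict(tool_pos=a[:3],tcp_rot=a[3:]))
H=[ray(C,p,47.2) for p in [(243,36),(400,38),(397,104),(246,102)]]
m=sum(H)/4;d=H[1]-H[0]+H[2]-H[3]; print('screws centre',m.round(1),[np.linalg.norm(H[i]-H[(i+1)%4]).round(1) for i in range(4)],np.degrees(np.arctan2(-d[0],d[1])))
H=[ray(C,p,47.2) for p in [(278,58),(364,59),(364,86),(278,86)]]; print('slot',(sum(H)/4).round(1))
# top view screws + slot at z 47.2
T=cam('top'); 
Q=[ray(T,(360+u/4-.4,170+v/4-.4),47.2) for u,v in [(101,356),(269,388),(258,457),(89,422)]]; print('top screws',(sum(Q)/4).round(1))
G=[ray(C,p,51) for p in [(243,159),(398,161)]]; print('seal',[g.round(1) for g in G])
E
```

```text
screws centre [ 453.3 -149.1   47.2] [np.float64(80.5), np.float64(32.1), np.float64(80.9), np.float64(32.0)] -10.557179671308266
slot [ 454.  -149.5   47.2]
top screws [ 452.3 -149.8   47.2]
seal [array([ 490.5, -199.2,   51. ]), array([ 506.1, -115.8,   51. ])]
```

Call:
step_arm:
  moves: [1,0,0,0,0,0,1,1,0,0,0,0,0,1,1,0,0,0,0,0,1,1,0,0,0,0,0,1,0.6,0,0,0,0,0,1,0.3,0,0,0,0,0,1,0,0,0,0,0,0,1]

```text
time: 14.62
tool_pos: [447.6, -144.5, 64.9]
tcp_rot: [3.138, -0.016, 2.971]
contact_force: [0.8, -0.3, -0.4]
grip_width: 28.4
```

```bash
python3 go.py 452 -149 45 170.1; python3 - <<'E'
from h import *
im=capture('wrist'); cv2.imwrite('pics/w11.png',im[:,:,::-1])
im=capture('scene'); cv2.imwrite('pics/s11.png',cv2.resize(im[120:240,200:340,::-1],None,fx=5,fy=5,interpolation=cv2.INTER_CUBIC))
E
```

```text
t 14.62 pos [ 447.6 -144.5   64.9] rot [179.77  -0.92 170.2 ] F [ 0.8 -0.3 -0.4] w 28.4
shift/20 [-0.27 -0.19  0.99] turn/4 [ 0.06 -0.23  0.03]
```

View pics/s11.png

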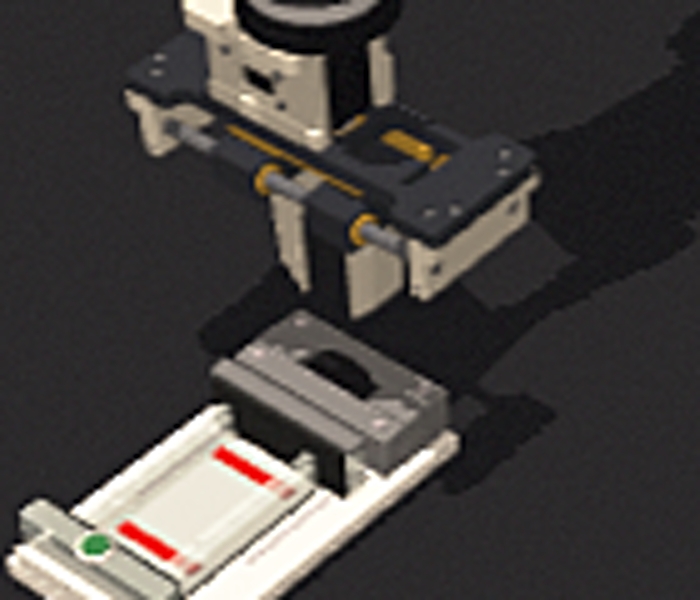

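View pics/w11.png

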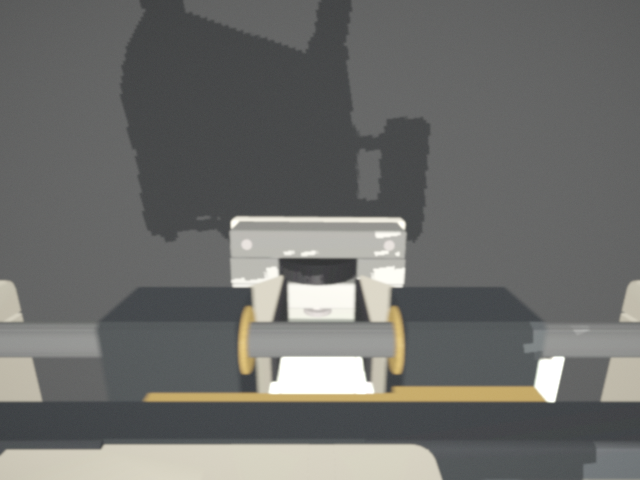

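```bash
python3 go.py 451.6 -157.2 32 170.0
```

```text
t 14.72 pos [ 449.3 -145.2   65.3] rot [179.81  -0.8  170.21] F [ 0.2  0.1 -0.6] w 19.9
shift/20 [-0.24 -0.58  1.66] turn/4 [ 0.05 -0.2   0.05]
```

Call:
step_arm:
  moves: [-0.2,-0.3,0.2,0,-0.1,0,1,-0.1,-0.2,0.4,0,-0.1,0,1,0,0,0.4,0,0,0,1,0,0,0.3,0,0,0,1,0,0,0,0,0,0,1,0,0,0,0,0,0,1]

```text
time: 15.22
tool_pos: [458.3, -158.8, 36.1]
tcp_rot: [3.139, 0.004, 2.971]
contact_force: [-0.6, 1.0, 0.2]
grip_width: 0.5
```

```bash
python3 go.py 451.6 -157.2 32 170.0
```

```text
t 15.22 pos [ 458.3 -158.8   36.1] rot [179.86   0.24 170.25] F [-0.6  1.   0.2] w 0.5
shift/20 [0.34 0.02 0.2 ] turn/4 [0.04 0.06 0.06]
```

Call:
step_arm:
  moves: [0.25,0,0,0.04,0.05,0.05,1,0.05,0,0,0,0,0,1,0,0,0,0,0,0,1]

```text
time: 15.47
tool_pos: [452.1, -157.6, 36.0]
tcp_rot: [-3.141, -0.0, 2.968]
contact_force: [0.3, 0.0, 0.8]
grip_width: 0.4
```

```bash
python3 go.py 451.6 -157.2 32 170.0;python3 - <<'E'
from h import *
im=capture('wrist'); cv2.imwrite('pics/w12.png',im[:,:,::-1])
im=capture('scene'); cv2.imwrite('pics/s12.png',cv2.resize(im[150:230,220:320,::-1],None,fx=7,fy=7,interpolation=cv2.INTER_CUBIC))
o=get_obs();S=cam('scene');Rt=R.from_euler('xyz',o['tcp_rot'])
for y in (-19,-8,0,8,19):
  for x in(-9.5,9.5):
   print(y,x,[((proj(S,Rt.apply([x,y,z])+o['tool_pos'])-[220,150])*7).round(0).tolist() for z in (-25,-30,-35,-40)])
E
```

```text
t 15.47 pos [ 452.1 -157.6   36. ] rot [-179.97   -0.    170.05] F [0.3 0.  0.8] w 0.4
shift/20 [0.03 0.01 0.2 ] turn/4 [-0.01 -0.    0.01]
-19 -9.5 [[246.0, 260.0], [245.0, 249.0], [244.0, 239.0], [243.0, 228.0]]
-19 9.5 [[283.0, 233.0], [282.0, 222.0], [281.0, 211.0], [280.0, 201.0]]
-8 -9.5 [[269.0, 273.0], [268.0, 263.0], [268.0, 252.0], [267.0, 241.0]]
-8 9.5 [[306.0, 246.0], [305.0, 235.0], [304.0, 224.0], [303.0, 213.0]]
0 -9.5 [[286.0, 283.0], [285.0, 272.0], [284.0, 261.0], [283.0, 251.0]]
0 9.5 [[323.0, 255.0], [322.0, 244.0], [321.0, 234.0], [320.0, 223.0]]
8 -9.5 [[303.0, 292.0], [302.0, 282.0], [301.0, 271.0], [301.0, 260.0]]
8 9.5 [[339.0, 265.0], [339.0, 254.0], [338.0, 243.0], [337.0, 232.0]]
19 -9.5 [[326.0, 306.0], [326.0, 295.0], [325.0, 284.0], [324.0, 274.0]]
19 9.5 [[363.0, 278.0], [362.0, 267.0], [361.0, 256.0], [361.0, 246.0]]
```

View pics/s12.png

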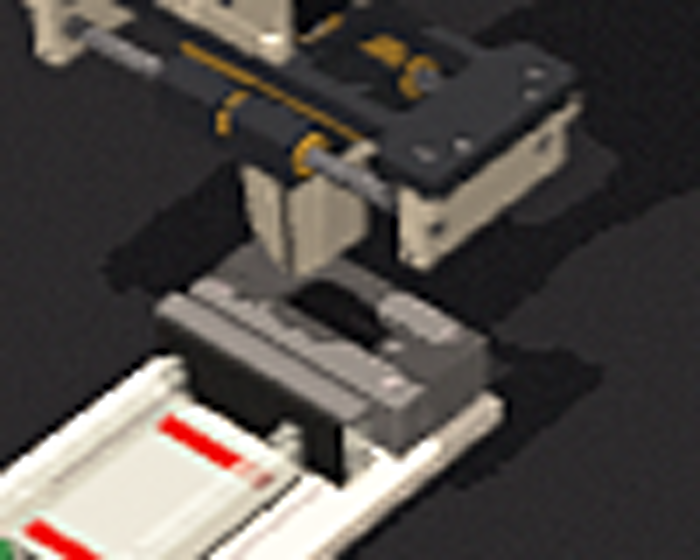

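View pics/w12.png

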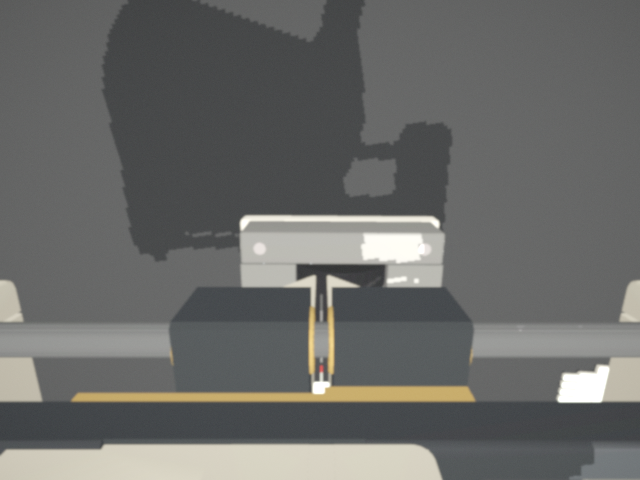

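The closed fingertip is above the rim, about 8.5 mm to the -y side: tip at (290,275) in the crop, slot centre at column 340 against the tool's 321. I'll lower gently to contact.

Call:
step_arm:
  moves: [0,-0.1,0.3,0,0,0,1,0,0,0.1,0,0,0,1,0,0,0,0,0,0,1]

```text
time: 15.82
tool_pos: [452.4, -159.9, 28.0]
tcp_rot: [-3.14, 0.002, 2.968]
contact_force: [0.3, 0.1, 0.2]
grip_width: 0.3
```

Call:
step_arm:
  moves: [0,0,0.06,0,0,0,1,0,0,0,0,0,0,1]

```text
time: 15.98
tool_pos: [452.3, -160.0, 26.5]
tcp_rot: [-3.141, 0.002, 2.968]
contact_force: [0.2, 0.3, -0.9]
grip_width: 0.3
```

Call:
step_arm:
  moves: [0,0,0.04,0,0,0,1]

```text
time: 16.07
tool_pos: [452.4, -160.0, 25.7]
tcp_rot: [-3.141, 0.002, 2.968]
contact_force: [0.5, 0.5, -0.4]
grip_width: 0.4
```

Call:
step_arm:
  moves: [0,0,0.04,0,0,0,1]

```text
time: 16.15
tool_pos: [452.4, -160.0, 24.8]
tcp_rot: [-3.141, 0.002, 2.968]
contact_force: [0.1, 0.2, -0.1]
grip_width: 0.3
```

Call:
step_arm:
  moves: [0,0,0.04,0,0,0,1]

```text
time: 16.23
tool_pos: [452.4, -160.1, 24.0]
tcp_rot: [-3.141, 0.002, 2.968]
contact_force: [0.5, -0.5, 0.6]
grip_width: 0.9
```

Call:
step_arm:
  moves: [0,0,0.03,0,0,0,1]

```text
time: 16.32
tool_pos: [452.4, -160.1, 23.3]
tcp_rot: [-3.141, 0.002, 2.968]
contact_force: [0.1, -1.0, 0.0]
grip_width: 0.1
```

Call:
step_arm:
  moves: [0,0,0.03,0,0,0,1]

```text
time: 16.4
tool_pos: [452.5, -160.1, 22.6]
tcp_rot: [-3.141, 0.002, 2.968]
contact_force: [0.5, 0.3, 0.6]
grip_width: 0.2
```

Call:
step_arm:
  moves: [0,0,0.03,0,0,0,1]

```text
time: 16.48
tool_pos: [452.5, -160.1, 22.0]
tcp_rot: [-3.14, 0.002, 2.968]
contact_force: [-0.5, -0.2, 0.2]
grip_width: 0.2
```

Call:
step_arm:
  moves: [0,0,0.03,0,0,0,1]

```text
time: 16.57
tool_pos: [452.5, -160.1, 21.3]
tcp_rot: [-3.14, 0.002, 2.968]
contact_force: [-0.3, 0.2, 1.2]
grip_width: 0.3
```

Call:
step_arm:
  moves: [0,0,0.03,0,0,0,1]

```text
time: 16.65
tool_pos: [452.6, -160.1, 20.9]
tcp_rot: [-3.14, 0.002, 2.968]
contact_force: [-1.2, 0.9, 5.5]
grip_width: 0.6
```

Call:
step_arm:
  moves: [0,0,0.03,0,0,0,1]

```text
time: 16.73
tool_pos: [452.7, -160.3, 20.7]
tcp_rot: [-3.14, 0.003, 2.968]
contact_force: [-2.9, 1.0, 8.0]
grip_width: 0.1
```

Call:
step_arm:
  moves: [0,0,0.03,0,0,0,1]

```text
time: 16.82
tool_pos: [452.7, -160.5, 20.6]
tcp_rot: [-3.14, 0.003, 2.968]
contact_force: [-2.3, -0.9, 7.7]
grip_width: 0.5
```

Contact: a 0.03 push gives about 8 N. I'll start the stroke towards +y.

Call:
step_arm:
  moves: [0,0.1,0.03,0,0,0,1]

```text
time: 16.9
tool_pos: [453.0, -159.7, 20.7]
tcp_rot: [-3.138, 0.003, 2.969]
contact_force: [-6.4, -5.8, 11.8]
grip_width: 0.3
```

Call:
step_arm:
  moves: [0,0.1,0.03,0,0,0,1]

```text
time: 16.98
tool_pos: [453.1, -159.0, 21.0]
tcp_rot: [-3.135, 0.004, 2.97]
contact_force: [-6.3, -7.0, 11.3]
grip_width: 0.2
```

Call:
step_arm:
  moves: [0,0.1,0.03,0,0,0,1]

```text
time: 17.07
tool_pos: [453.3, -158.3, 21.4]
tcp_rot: [-3.133, 0.004, 2.971]
contact_force: [-4.9, -5.0, 10.8]
grip_width: 0.2
```

Call:
step_arm:
  moves: [0,0.1,0.03,0,0,0,1]

```text
time: 17.15
tool_pos: [453.4, -157.6, 21.7]
tcp_rot: [-3.131, 0.005, 2.971]
contact_force: [-5.1, -4.5, 10.1]
grip_width: 0.5
```

```bash
python3 go.py 452 -155 22 170.0
```

```text
t 17.15 pos [ 453.4 -157.6   21.7] rot [-179.38    0.26  170.25] F [-5.1 -4.5 10.1] w 0.5
shift/20 [ 0.09  0.12 -0.02] turn/4 [-0.15  0.07  0.06]
```

Call:
step_arm:
  moves: [0.02,0.2,0.02,0.04,0.02,0,1]

```text
time: 17.23
tool_pos: [453.7, -155.2, 22.3]
tcp_rot: [-3.126, 0.004, 2.972]
contact_force: [-4.6, -4.4, 11.0]
grip_width: 0.4
```

Call:
step_arm:
  moves: [0.02,0.2,0.02,0.04,0.02,0,1]

```text
time: 17.32
tool_pos: [454.2, -152.4, 22.9]
tcp_rot: [-3.121, 0.004, 2.972]
contact_force: [-2.6, -2.8, 8.6]
grip_width: 0.5
```

Call:
step_arm:
  moves: [0.02,0.2,0.02,0.04,0.02,0,1]

```text
time: 17.4
tool_pos: [454.7, -149.2, 23.2]
tcp_rot: [-3.117, 0.004, 2.972]
contact_force: [0.8, -1.1, 1.3]
grip_width: 0.3
```

Call:
step_arm:
  moves: [0.03,0.15,0.04,-0.05,0.02,0,1]

```text
time: 17.48
tool_pos: [455.2, -146.5, 23.0]
tcp_rot: [-3.119, 0.004, 2.972]
contact_force: [-0.4, -1.6, 7.1]
grip_width: 0.7
```

Call:
step_arm:
  moves: [0.03,0.15,0.04,-0.05,0.02,0,1]

```text
time: 17.57
tool_pos: [455.7, -143.9, 22.8]
tcp_rot: [-3.122, 0.004, 2.972]
contact_force: [-1.5, -0.6, 7.7]
grip_width: 0.3
```

Call:
step_arm:
  moves: [0.03,0.15,0.04,-0.05,0.02,0,1]

```text
time: 17.65
tool_pos: [456.1, -141.2, 22.5]
tcp_rot: [-3.125, 0.004, 2.972]
contact_force: [-0.7, -1.9, 4.1]
grip_width: 0.4
```

```bash
python3 go.py 452.5 -149 22 170.0
```

```text
t 17.65 pos [ 456.1 -141.2   22.5] rot [-179.04    0.25  170.31] F [-0.7 -1.9  4.1] w 0.4
shift/20 [ 0.11 -0.42  0.03] turn/4 [-0.24  0.06  0.08]
```

Call:
step_arm:
  moves: [0.1,0,-0.4,-0.1,0,0,1,0.05,-0.3,-0.1,-0.1,0.05,0.08,1,0,-0.4,0,0,0,0,1,0,-0.1,0,0,0,0,1,0,0,0,0,0,0,1]

```text
time: 18.07
tool_pos: [449.8, -157.4, 33.3]
tcp_rot: [-3.141, 0.0, 2.967]
contact_force: [-0.3, 0.5, -0.0]
grip_width: 0.3
```

```bash
python3 go.py 451.6 -157.2 22 170.0; python3 - <<'E'
from h import *
im=capture('scene'); cv2.imwrite('pics/s13.png',cv2.resize(im[150:230,220:320,::-1],None,fx=7,fy=7,interpolation=cv2.INTER_CUBIC))
E
```

```text
t 18.07 pos [ 449.8 -157.4   33.3] rot [-1.7999e+02  2.0000e-02  1.6999e+02] F [-0.3  0.5 -0. ] w 0.3
shift/20 [-0.09  0.03  0.56] turn/4 [-0.  0. -0.]
```

View pics/s13.png

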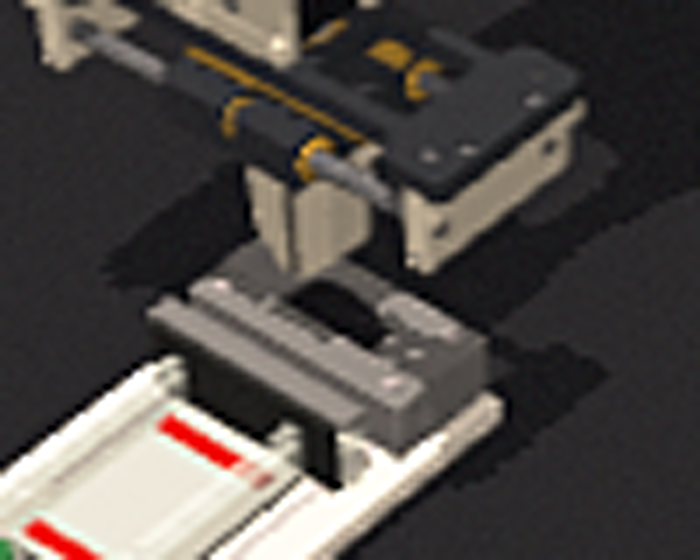

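The gate has moved towards the tray: its gasket corner went from (345,487) to about (335,487) in the crop. The stroke works, so I repeat it.

Call:
step_arm:
  moves: [-0.06,0.02,0.3,0,0,0,1,0,0,0.2,0,0,0,1,0,0,0,0,0,0,1]

```text
time: 18.37
tool_pos: [451.1, -157.4, 22.0]
tcp_rot: [-3.141, 0.001, 2.966]
contact_force: [0.3, -0.1, 0.8]
grip_width: 0.1
```

Call:
step_arm:
  moves: [0,0,0.04,0,0,0,1]

```text
time: 18.45
tool_pos: [451.4, -157.6, 21.3]
tcp_rot: [-3.141, 0.001, 2.966]
contact_force: [-3.6, -2.3, 15.9]
grip_width: 0.1
```

Call:
step_arm:
  moves: [0,0,0.03,0,0,0,1]

```text
time: 18.53
tool_pos: [451.4, -157.9, 21.3]
tcp_rot: [-3.14, 0.001, 2.967]
contact_force: [-5.1, -1.3, 14.1]
grip_width: 0.4
```

That was slightly too much (about 15 N), so I ease off.

Call:
step_arm:
  moves: [0,0.1,0,0,0,0,1]

```text
time: 18.62
tool_pos: [451.6, -156.8, 21.8]
tcp_rot: [-3.139, 0.001, 2.968]
contact_force: [-3.7, -3.7, 8.8]
grip_width: 0.1
```

Call:
step_arm:
  moves: [0.01,0.15,0.01,-0.03,0,0,1]

```text
time: 18.7
tool_pos: [451.9, -154.6, 22.3]
tcp_rot: [-3.139, 0.001, 2.969]
contact_force: [-3.2, -3.4, 9.8]
grip_width: 0.3
```

Call:
step_arm:
  moves: [0.01,0.15,0.01,-0.03,0,0,1]

```text
time: 18.78
tool_pos: [452.3, -152.3, 22.8]
tcp_rot: [-3.14, 0.002, 2.969]
contact_force: [-3.6, -1.7, 6.6]
grip_width: 0.9
```

Call:
step_arm:
  moves: [0.01,0.15,0.02,-0.02,0,0,1]

```text
time: 18.87
tool_pos: [452.7, -149.9, 23.0]
tcp_rot: [-3.14, 0.002, 2.97]
contact_force: [-1.8, -1.8, 5.6]
grip_width: 0.5
```

Call:
step_arm:
  moves: [0.02,0.15,0.03,-0.02,0,0,1]

```text
time: 18.95
tool_pos: [453.2, -147.3, 23.0]
tcp_rot: [-3.14, 0.003, 2.97]
contact_force: [-1.2, -1.4, 5.9]
grip_width: 0.3
```

Call:
step_arm:
  moves: [0.02,0.15,0.04,-0.02,0,0,1]

```text
time: 19.03
tool_pos: [453.8, -144.8, 22.9]
tcp_rot: [-3.141, 0.005, 2.971]
contact_force: [-2.4, -1.8, 10.3]
grip_width: 1.0
```

Call:
step_arm:
  moves: [0.02,0.15,0.05,-0.02,0,0,1]

```text
time: 19.12
tool_pos: [454.3, -142.1, 22.6]
tcp_rot: [-3.141, 0.006, 2.971]
contact_force: [-3.0, -1.0, 10.4]
grip_width: 0.4
```

Call:
step_arm:
  moves: [0.02,0.15,0.05,-0.02,0,0,1]

```text
time: 19.2
tool_pos: [454.9, -139.4, 22.3]
tcp_rot: [-3.141, 0.007, 2.972]
contact_force: [-2.1, -1.8, 5.6]
grip_width: 0.1
```

Call:
step_arm:
  moves: [0.1,0,-0.4,0,0.05,0,1,0.05,-0.4,-0.1,0,0.05,0.04,1,0,-0.4,0,0,0,0,1,0,-0.1,0,0,0,0,1,0,0,0,0,0,0,1]

```text
time: 19.62
tool_pos: [448.0, -157.6, 33.1]
tcp_rot: [-3.142, -0.001, 2.971]
contact_force: [-0.0, 0.6, 0.2]
grip_width: 0.5
```

```bash
python3 go.py 451.6 -156.5 24 170.0; python3 - <<'E'
from h import *
im=capture('scene'); cv2.imwrite('pics/sc14.png',im[:,:,::-1]); cv2.imwrite('pics/s14.png',cv2.resize(im[150:230,220:320,::-1],None,fx=7,fy=7,interpolation=cv2.INTER_CUBIC))
S=cam('scene')
# predicted seal face lower corners for given gate x
ex=np.array([.9848,-.1736]);ey=np.array([.1736,.9848]);O=np.array([453,-149.3])+81*ex
for gx in (-34,-30,-26):
  print(gx,[((proj(S,[*(O+ex*gx+ey*y),z])-[220,150])*7).round(0).tolist() for y,z in [(43,21),(43,51),(-43,51)]])
E
```

```text
t 19.62 pos [ 448.  -157.6   33.1] rot [-1.800e+02 -7.000e-02  1.702e+02] F [-0.   0.6  0.2] w 0.5
shift/20 [-0.17  0.09  0.46] turn/4 [-0.   -0.02  0.05]
-34 [[331.0, 486.0], [326.0, 423.0], [144.0, 317.0]]
-30 [[323.0, 492.0], [318.0, 430.0], [136.0, 323.0]]
-26 [[315.0, 498.0], [310.0, 436.0], [128.0, 328.0]]
```

View pics/s14.png

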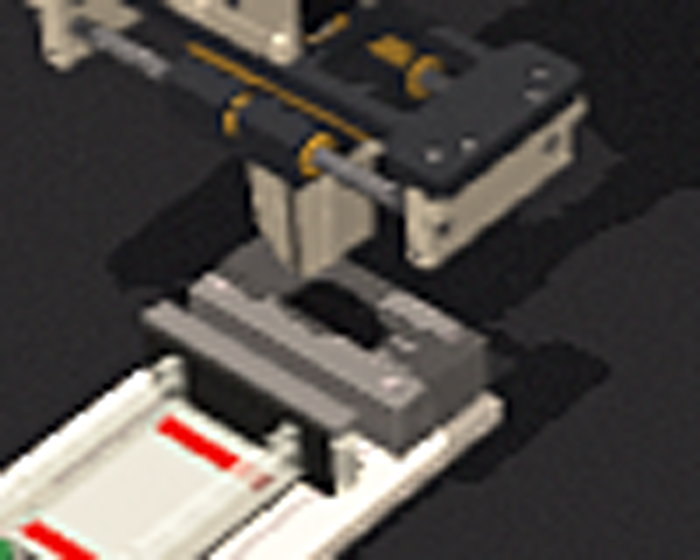

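Call:
step_arm:
  moves: [-0.15,0.05,0.3,0,0,0.03,1,0,0,0.2,0,0,0,1,0,0,0,0,0,0,1]

```text
time: 19.92
tool_pos: [451.5, -157.5, 22.0]
tcp_rot: [-3.142, -0.001, 2.967]
contact_force: [-0.7, -0.3, 3.3]
grip_width: 0.5
```

Call:
step_arm:
  moves: [0,0,0.02,0,0,0,1]

```text
time: 20.0
tool_pos: [451.6, -157.6, 21.5]
tcp_rot: [-3.141, -0.001, 2.967]
contact_force: [-2.6, -1.3, 11.7]
grip_width: 0.4
```

Call:
step_arm:
  moves: [0,0,0.02,0,0,0,1]

```text
time: 20.08
tool_pos: [451.7, -157.7, 21.4]
tcp_rot: [-3.141, -0.001, 2.968]
contact_force: [-3.3, -1.0, 10.6]
grip_width: 0.2
```

Call:
step_arm:
  moves: [0,0.12,0,0,0,0,1]

```text
time: 20.17
tool_pos: [452.0, -156.2, 22.0]
tcp_rot: [-3.139, -0.001, 2.969]
contact_force: [-4.8, -5.1, 9.5]
grip_width: 0.5
```

Call:
step_arm:
  moves: [0.01,0.15,0.01,-0.03,0,0,1]

```text
time: 20.25
tool_pos: [452.4, -154.0, 22.4]
tcp_rot: [-3.14, -0.001, 2.969]
contact_force: [-3.2, -2.9, 9.9]
grip_width: 0.6
```

Call:
step_arm:
  moves: [0.01,0.15,0.01,-0.03,0,0,1]

```text
time: 20.33
tool_pos: [452.7, -151.6, 22.9]
tcp_rot: [-3.141, -0.0, 2.97]
contact_force: [-3.0, -3.4, 6.2]
grip_width: 0.1
```

Call:
step_arm:
  moves: [0.01,0.15,0.03,-0.02,0,0,1]

```text
time: 20.42
tool_pos: [453.2, -149.2, 22.9]
tcp_rot: [-3.141, 0.001, 2.97]
contact_force: [-2.6, -2.2, 8.0]
grip_width: 0.6
```

Call:
step_arm:
  moves: [0.02,0.15,0.04,-0.02,0,0,1]

```text
time: 20.5
tool_pos: [453.7, -146.7, 22.9]
tcp_rot: [-3.141, 0.002, 2.971]
contact_force: [-2.4, -2.1, 10.6]
grip_width: 0.9
```

Call:
step_arm:
  moves: [0.02,0.15,0.04,-0.02,0,0,1]

```text
time: 20.58
tool_pos: [454.2, -144.2, 22.9]
tcp_rot: [-3.141, 0.003, 2.971]
contact_force: [-1.5, -1.2, 8.8]
grip_width: 0.5
```

Call:
step_arm:
  moves: [0.02,0.15,0.04,-0.02,0,0,1]

```text
time: 20.67
tool_pos: [454.7, -141.7, 22.7]
tcp_rot: [-3.142, 0.004, 2.972]
contact_force: [-1.3, -2.5, 4.6]
grip_width: 0.2
```

Three strokes done. I'll back off over the bed and check the gate and tray with the wrist camera.

Call:
step_arm:
  moves: [0,0,-0.5,0,0.05,0,1,-0.3,0,-1,0,0.05,0,1,-1,-0.2,-1,0,0,0.04,1,-1,-0.2,-0.5,0,0,0,1,-1,0,0,0,0,0,1,-1,0,0,0,0,0,1,-0.5,0,0,0,0,0,1,0,0,0,0,0,0,1]

```text
time: 21.33
tool_pos: [549.3, -163.6, 83.3]
tcp_rot: [3.14, -0.009, 2.971]
contact_force: [-1.5, 0.3, 0.1]
grip_width: 0.2
```

```bash
python3 go.py 451.6 -156.5 60 170.0; python3 - <<'E'
from h import *
o=get_obs(); np.save('w15.npy',np.r_[o['tool_pos'],o['tcp_rot']])
im=capture('wrist'); cv2.imwrite('pics/w15.png',im[:,:,::-1])
cv2.imwrite('pics/w15c.png',cv2.resize(im[90:330,200:450,::-1],None,fx=2.5,fy=2.5,interpolation=cv2.INTER_CUBIC))
E
```

```text
t 21.33 pos [ 549.3 -163.6   83.3] rot [179.88  -0.51 170.25] F [-1.5  0.3  0.1] w 0.2
shift/20 [ 4.87 -0.48  1.21] turn/4 [ 0.03 -0.13  0.06]
```

View pics/w15.png

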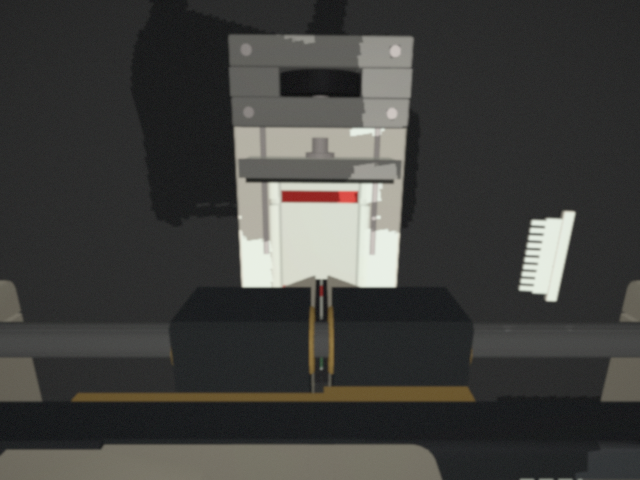

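View pics/w15c.png

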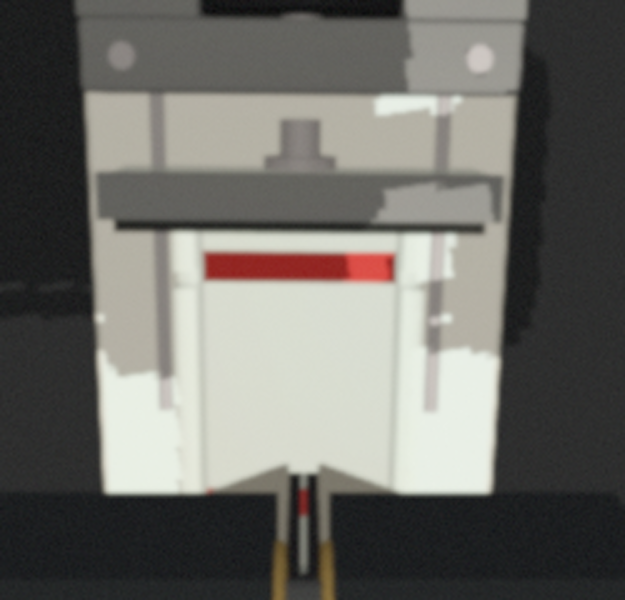

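```bash
python3 - <<'E'
from h import *
ex=np.array([.9848,-.1736])
def go(f,hous,gate,seal,strips):
    a=np.load(f); C=cam('wrist',dict(tool_pos=a[:3],tcp_rot=a[3:]))
    x=lambda p,z:(ray(C,p,z)[:2]@ex)
    h=np.mean([x(p,47.2) for p in hous]); 
    print(f,'gate',[round(x(p,53.2)-h,1) for p in gate],'seal',[round(x(p,51.2)-h,1) for p in seal],'strips',[round(x(p,27)-h,1) for p in strips])
# same profile extraction for edge rows
def rows(f,cols,r0,r1):
    im=cv2.imread(f).astype(float)
    for c in cols:
        print(f,c,[ (int(v[0]),int(v[1]),int(v[2])) for v in im[r0:r1,c-3:c+4].mean(1)])
go('w10.npy',[(243,36),(400,38),(246,102),(397,104)],[(237,136),(404,137)],[(243,160),(398,162)],[(320,181),(320,193)])
go('w15.npy',[(246,49),(395,51),(248.5,112),(392,113.5)],[(240,160),(399,161)],[(246,181),(393,182)],[(320,191.5),(320,202)])
E
```

```text
w10.npy gate [np.float64(33.1), np.float64(33.4)] seal [np.float64(45.9), np.float64(46.7)] strips [np.float64(60.5), np.float64(67.9)]
w15.npy gate [np.float64(42.0), np.float64(42.2)] seal [np.float64(54.0), np.float64(54.4)] strips [np.float64(63.7), np.float64(70.6)]
```

The gate has moved about 8.5 mm, and the tray has been pushed about 3 mm towards the end wall, so the room is nearly taken up. Now I make a careful final stroke, watching the tangential force: about 2 N when free, about 4.2 N when snug.

Call:
step_arm:
  moves: [1,0,0,0,0,0,1,1,0,0,0,0,0,1,1,0,0,0,0,0,1,1,0,0.2,0,0,0,1,0.5,-0.1,0.8,0,-0.1,0,1,0.1,-0.1,0.6,0,0,0,1,0,0,0,0,0,0,1]

```text
time: 21.97
tool_pos: [444.8, -146.8, 48.9]
tcp_rot: [3.137, -0.011, 2.973]
contact_force: [0.0, 0.5, -0.1]
grip_width: 0.4
```

```bash
python3 go.py 452.1 -154.2 24 170.0
```

```text
t 21.97 pos [ 444.8 -146.8   48.9] rot [179.73  -0.64 170.37] F [ 0.   0.5 -0.1] w 0.4
shift/20 [-0.44 -0.31  1.24] turn/4 [ 0.07 -0.16  0.09]
```

Call:
step_arm:
  moves: [-0.3,-0.25,0.2,0.05,-0.1,0.08,1,-0.05,-0.05,0.4,0,-0.05,0,1,0,0,0.3,0,0,0,1,0,0,0,0,0,0,1,0,0,0,0,0,0,1]

```text
time: 22.38
tool_pos: [451.1, -154.4, 30.0]
tcp_rot: [3.141, 0.001, 2.967]
contact_force: [0.3, 0.8, 0.6]
grip_width: 0.8
```

```bash
python3 go.py 452.1 -154.2 23 170.0
```

```text
t 22.38 pos [ 451.1 -154.4   30. ] rot [1.7996e+02 3.0000e-02 1.7001e+02] F [0.3 0.8 0.6] w 0.8
shift/20 [-0.05  0.02  0.35] turn/4 [0.01 0.01 0.  ]
```

Call:
step_arm:
  moves: [-0.04,0,0.25,0,0,0,1,0,0,0.05,0,0,0,1,0,0,0,0,0,0,1]

```text
time: 22.63
tool_pos: [452.7, -154.6, 23.6]
tcp_rot: [3.141, 0.001, 2.968]
contact_force: [1.1, -0.1, -0.5]
grip_width: 0.1
```

Call:
step_arm:
  moves: [0,0,0.02,0,0,0,1]

```text
time: 22.72
tool_pos: [452.9, -154.6, 23.2]
tcp_rot: [3.141, 0.001, 2.968]
contact_force: [-0.6, -0.2, -0.4]
grip_width: 0.2
```

Call:
step_arm:
  moves: [0,0,0.02,0,0,0,1]

```text
time: 22.8
tool_pos: [452.9, -154.6, 22.8]
tcp_rot: [3.141, 0.001, 2.968]
contact_force: [-0.4, -0.0, 1.1]
grip_width: 0.1
```

Call:
step_arm:
  moves: [0,0,0.02,0,0,0,1]

```text
time: 22.88
tool_pos: [453.0, -154.6, 22.6]
tcp_rot: [3.141, 0.002, 2.968]
contact_force: [-1.2, -0.4, 4.0]
grip_width: 0.1
```

Call:
step_arm:
  moves: [0,0,0.02,0,0,0,1]

```text
time: 22.97
tool_pos: [453.1, -154.6, 22.6]
tcp_rot: [3.141, 0.002, 2.968]
contact_force: [-2.1, 0.2, 5.1]
grip_width: 0.6
```

Call:
step_arm:
  moves: [0.01,0.05,0.02,0,0,0,1]

```text
time: 23.05
tool_pos: [453.2, -154.2, 22.6]
tcp_rot: [-3.141, 0.003, 2.968]
contact_force: [-3.1, -3.7, 5.0]
grip_width: 0.7
```

Call:
step_arm:
  moves: [0.01,0.1,0.02,0,0,0,1]

```text
time: 23.13
tool_pos: [453.5, -153.2, 22.8]
tcp_rot: [-3.139, 0.003, 2.969]
contact_force: [-3.8, -4.2, 6.0]
grip_width: 0.8
```

Call:
step_arm:
  moves: [0.01,0.1,0.03,-0.02,0,0,1]

```text
time: 23.22
tool_pos: [453.7, -152.2, 22.8]
tcp_rot: [-3.139, 0.004, 2.969]
contact_force: [-4.8, -4.3, 8.9]
grip_width: 0.5
```

Call:
step_arm:
  moves: [0.01,0.1,0.03,-0.02,0,0,1]

```text
time: 23.3
tool_pos: [453.9, -151.1, 22.9]
tcp_rot: [-3.138, 0.005, 2.97]
contact_force: [-3.6, -3.9, 8.1]
grip_width: 0.6
```

Call:
step_arm:
  moves: [0.01,0.1,0.03,-0.02,0,0,1]

```text
time: 23.38
tool_pos: [454.1, -150.1, 23.0]
tcp_rot: [-3.138, 0.006, 2.97]
contact_force: [-2.3, -4.4, 5.4]
grip_width: 0.2
```

The tangential load rose to about 4.5 N, so the gasket is bearing. I'll lift off and check before doing any more.

Call:
step_arm:
  moves: [0,0,-0.5,0,-0.05,0,1,-0.3,0,-1,0,0,0,1,-1,-0.2,-1,0,0,0.02,1,-1,-0.1,-0.5,0,0,0,1,-1,0,0,0,0,0,1,-1,0,0,0,0,0,1,-0.5,0,0,0,0,0,1,0,0,0,0,0,0,1]

```text
time: 24.05
tool_pos: [550.4, -172.3, 92.0]
tcp_rot: [-3.139, 0.013, 2.968]
contact_force: [-0.3, 0.4, -0.1]
grip_width: 0.4
```

```bash
python3 go.py 451.6 -156.5 60 170.0; python3 - <<'E'
from h import *
o=get_obs(); np.save('w16.npy',np.r_[o['tool_pos'],o['tcp_rot']])
im=capture('wrist'); cv2.imwrite('pics/w16.png',im[:,:,::-1])
cv2.imwrite('pics/w16c.png',cv2.resize(im[30:270,200:450,::-1],None,fx=2.5,fy=2.5,interpolation=cv2.INTER_CUBIC))
E
```

```text
t 24.05 pos [ 550.4 -172.3   92. ] rot [-179.86    0.75  170.06] F [-0.3  0.4 -0.1] w 0.4
shift/20 [ 5.02 -0.07  1.54] turn/4 [-0.04  0.19  0.01]
```

View pics/w16c.png

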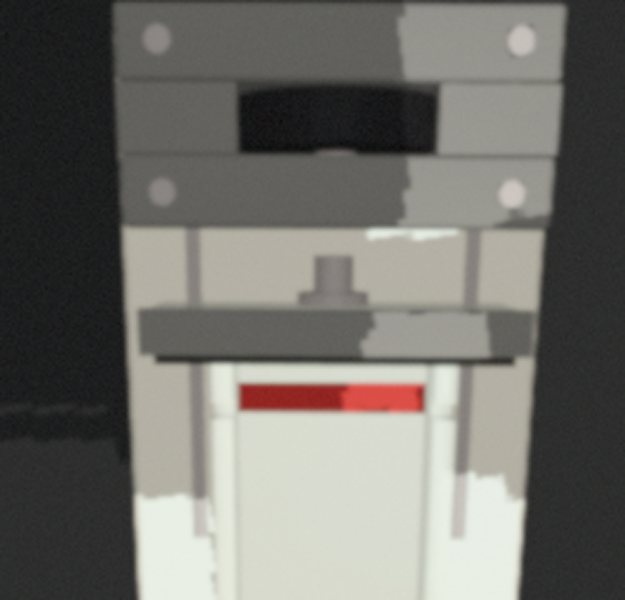

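```bash
python3 - <<'E'
from h import *
ex=np.array([.9848,-.1736])
def go(f,hous,gate,seal,strips):
    a=np.load(f); C=cam('wrist',dict(tool_pos=a[:3],tcp_rot=a[3:]))
    x=lambda p,z:(ray(C,p,z)[:2]@ex)
    h=np.mean([x(p,47.2) for p in hous]); 
    print(f,'gate',[round(x(p,53.2)-h,1) for p in gate],'seal',[round(x(p,51.2)-h,1) for p in seal],'strips',[round(x(p,27)-h,1) for p in strips])
c=lambda p,y0:(p[0]/2.5+199.7,p[1]/2.5+y0-.3)
go('w15.npy',[(246,49),(395,51),(248.5,112),(392,113.5)],[c(p,90) for p in [(97,176),(502,178)]],[c(p,90) for p in [(116,229),(484,231)]],[c(p,90) for p in [(300,254),(300,281)]])
go('w16.npy',[c(p,30) for p in [(157,38),(521,40),(162,191),(511,193)]],[c(p,30) for p in [(140,311),(533,313)]],[c(p,30) for p in [(157,360),(513,362)]],[c(p,30) for p in [(333,384),(333,411)]])
E
```

```text
w15.npy gate [np.float64(42.0), np.float64(42.2)] seal [np.float64(54.2), np.float64(54.4)] strips [np.float64(63.6), np.float64(70.6)]
w16.npy gate [np.float64(42.5), np.float64(42.9)] seal [np.float64(54.1), np.float64(54.5)] strips [np.float64(63.5), np.float64(70.8)]
```

The gate advanced about 0.6 mm with the tray stationary against the wall, so it is compressing. I estimate 7–10 N on the gasket, so one more short stroke of about 4 mm at the rim should reach about 14 N.

Call:
step_arm:
  moves: [1,0.1,0,0,0.1,0,1,1,0.1,0,0,0.1,0,1,1,0.1,0,0,0,0,1,1,0,0.2,0,0,0,1,0.5,0,0.8,0,0,0,1,0.1,0,0.6,0,0,0,1,0,0,0,0,0,0,1]

```text
time: 24.68
tool_pos: [449.1, -146.5, 59.8]
tcp_rot: [-3.141, -0.006, 2.969]
contact_force: [0.0, -0.2, -1.4]
grip_width: 0.4
```

```bash
python3 go.py 452.8 -149.8 25 170.0
```

```text
t 24.68 pos [ 449.1 -146.5   59.8] rot [-179.95   -0.32  170.08] F [ 0.  -0.2 -1.4] w 0.4
shift/20 [-0.22 -0.13  1.74] turn/4 [-0.01 -0.08  0.02]
```

Call:
step_arm:
  moves: [0,-0.1,0.5,0,-0.05,0,1,0,0,0.5,0,0,0,1,0,0,0.4,0,0,0,1,0,0,0,0,0,0,1,0,0,0,0,0,0,1]

```text
time: 25.1
tool_pos: [447.0, -147.9, 33.3]
tcp_rot: [-3.141, -0.002, 2.968]
contact_force: [0.5, 0.3, 0.4]
grip_width: 0.2
```

```bash
python3 go.py 452.8 -149.8 24 170.0
```

```text
t 25.1 pos [ 447.  -147.9   33.3] rot [-1.7996e+02 -1.0000e-01  1.7006e+02] F [0.5 0.3 0.4] w 0.2
shift/20 [-0.3  -0.04  0.47] turn/4 [-0.01 -0.02  0.01]
```

Call:
step_arm:
  moves: [-0.25,-0.05,0.1,0,0,0,1,-0.03,0,0.25,0,0,0,1,0,0,0,0,0,0,1,0,0,0,0,0,0,1]

```text
time: 25.43
tool_pos: [454.2, -150.6, 27.3]
tcp_rot: [-3.14, 0.001, 2.968]
contact_force: [0.3, -0.4, -0.1]
grip_width: 0.2
```

```bash
python3 go.py 452.8 -149.8 24 170.0
```

```text
t 25.43 pos [ 454.2 -150.6   27.3] rot [-1.7992e+02  6.0000e-02  1.7007e+02] F [ 0.3 -0.4 -0.1] w 0.2
shift/20 [0.07 0.03 0.16] turn/4 [-0.02  0.01  0.02]
```

Call:
step_arm:
  moves: [0.06,0.03,0.12,0,0,0,1,0,0,0.03,0,0,0,1,0,0,0,0,0,0,1]

```text
time: 25.68
tool_pos: [453.2, -149.7, 24.2]
tcp_rot: [-3.14, 0.001, 2.968]
contact_force: [-0.5, -0.4, -1.0]
grip_width: 0.3
```

Call:
step_arm:
  moves: [0,0,0.03,0,0,0,1]

```text
time: 25.77
tool_pos: [453.1, -149.7, 23.6]
tcp_rot: [-3.14, 0.001, 2.968]
contact_force: [-0.7, -0.1, 0.5]
grip_width: 0.7
```

Call:
step_arm:
  moves: [0,0,0.02,0,0,0,1]

```text
time: 25.85
tool_pos: [453.1, -149.7, 23.2]
tcp_rot: [-3.14, 0.001, 2.969]
contact_force: [-0.4, -0.0, 1.0]
grip_width: 0.1
```

Call:
step_arm:
  moves: [0,0,0.02,0,0,0,1]

```text
time: 25.93
tool_pos: [453.2, -149.7, 23.0]
tcp_rot: [-3.14, 0.001, 2.969]
contact_force: [-1.3, -0.2, 7.5]
grip_width: 0.3
```

Contact at the top of the rim with 7.5 N. Now small +y steps.

Call:
step_arm:
  moves: [0.01,0.05,0.02,0,0,0,1]

```text
time: 26.02
tool_pos: [453.3, -149.4, 23.0]
tcp_rot: [-3.139, 0.002, 2.969]
contact_force: [-2.4, -4.2, 5.5]
grip_width: 0.3
```

Call:
step_arm:
  moves: [0.01,0.1,0.02,-0.02,0,0,1]

```text
time: 26.1
tool_pos: [453.8, -148.1, 23.1]
tcp_rot: [-3.139, 0.003, 2.969]
contact_force: [-0.2, -2.5, 3.0]
grip_width: 0.2
```

Call:
step_arm:
  moves: [0.01,0.1,0.03,-0.02,0,0,1]

```text
time: 26.18
tool_pos: [454.4, -146.8, 23.0]
tcp_rot: [-3.139, 0.005, 2.969]
contact_force: [-3.8, -4.4, 7.1]
grip_width: 0.5
```

Call:
step_arm:
  moves: [0.01,0.1,0.03,-0.02,0,0,1]

```text
time: 26.27
tool_pos: [454.7, -145.6, 22.9]
tcp_rot: [-3.139, 0.005, 2.97]
contact_force: [-3.7, -4.3, 7.4]
grip_width: 0.5
```

Tangential load is about 5–6 N, so it is at or just past snug. I'll stop, lift off and check.

Call:
step_arm:
  moves: [0,0,-0.5,0,-0.05,0,1,-0.3,0,-1,0,0,0,1,-1,-0.2,-1,0,0,0.02,1,-1,-0.1,-0.5,0,0,0,1,-1,0,0,0,0,0,1,-1,0,0,0,0,0,1,-0.5,0,0,0,0,0,1,0,0,0,0,0,0,1]

```text
time: 26.93
tool_pos: [549.9, -165.0, 89.3]
tcp_rot: [3.139, 0.008, 2.967]
contact_force: [-0.7, -0.3, -0.2]
grip_width: 0.2
```

```bash
python3 go.py 451.6 -156.5 60 170.0; python3 - <<'E'
from h import *
o=get_obs(); np.save('w17.npy',np.r_[o['tool_pos'],o['tcp_rot']])
im=capture('wrist'); cv2.imwrite('pics/w17.png',im[:,:,::-1])
cv2.imwrite('pics/w17c.png',cv2.resize(im[30:270,200:450,::-1],None,fx=2.5,fy=2.5,interpolation=cv2.INTER_CUBIC))
E
```

```text
t 26.93 pos [ 549.9 -165.    89.3] rot [179.83   0.44 170.02] F [-0.7 -0.3 -0.2] w 0.2
shift/20 [ 4.93 -0.44  1.43] turn/4 [0.04 0.11 0.01]
```

View pics/w17c.png

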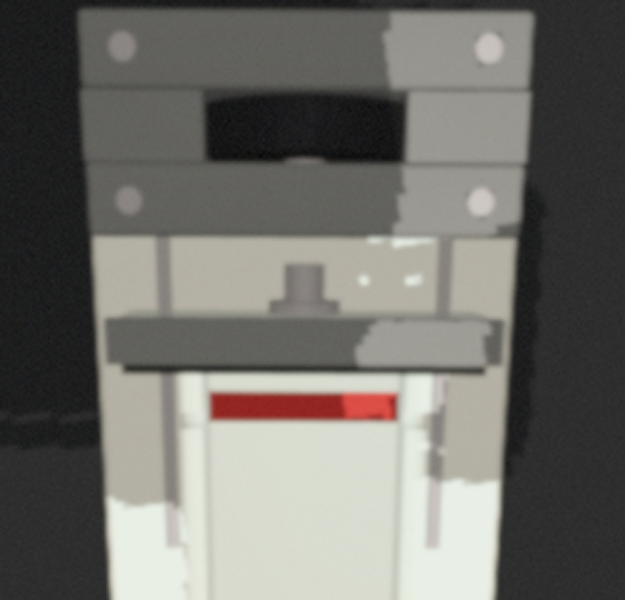

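```bash
python3 - <<'E'
from h import *
ex=np.array([.9848,-.1736]); ey=np.array([.1736,.9848]);
def sub(prof,r0,kind):
    g=np.diff(prof); k=g.argmax() if kind>0 else g.argmin()
    if 0<k<len(g)-1:
        a,b,c=[abs(g[k+i]) for i in(-1,0,1)]; d=.5*(a-c)/(a-2*b+c) if a-2*b+c else 0
    else: d=0
    return r0+k+.5+d
O=np.array([453,-149.3])
for n in ('w10','w15','w16','w17'):
    im=cv2.imread(f'pics/{n}.png').astype(float); a=np.load(n+'.npy'); C=cam('wrist',dict(tool_pos=a[:3],tcp_rot=a[3:]))
    P=lambda cx,cy,z: proj(C,[*(O+ex*cx+ey*cy),z])
    res={}
    gx={'w10':35.5,'w15':44,'w16':44.6,'w17':44.6}[n]
    for nm,cx,z,cys,ch,kind in [('hous+x',24,47.2,(-15,-10,10),'g',1),('gate-x',gx-2,53.2,(-30,-20,-15),'g',-1),('sealdark->bright',gx+10,51.2,(-12,-6,0,6,12),'g',1),('strip start',gx+20,27,(-12,-6,0),'gr',-1)]:
        v=[]
        for cy in cys:
            u,r=P(cx,cy,z); r0=int(r)-9; c=int(round(u))
            pr=im[r0:r0+19,c-2:c+3,1].mean(1); rr=sub(pr,r0,kind)
            w=ray(C,(u,rr),z); v.append((w[:2]-O)@ex)
        res[nm]=(round(np.median(v),2),round(np.ptp(v),2))
    print(n,res)
E
```

```text
w10 {'hous+x': (np.float64(24.31), np.float64(0.06)), 'gate-x': (np.float64(32.75), np.float64(0.14)), 'sealdark->bright': (np.float64(46.86), np.float64(0.13)), 'strip start': (np.float64(60.45), np.float64(0.03))}
w15 {'hous+x': (np.float64(23.8), np.float64(0.13)), 'gate-x': (np.float64(40.87), np.float64(0.02)), 'sealdark->bright': (np.float64(54.33), np.float64(0.27)), 'strip start': (np.float64(63.33), np.float64(0.14))}
w16 {'hous+x': (np.float64(23.72), np.float64(0.13)), 'gate-x': (np.float64(41.65), np.float64(0.34)), 'sealdark->bright': (np.float64(54.52), np.float64(0.19)), 'strip start': (np.float64(63.34), np.float64(0.02))}
w17 {'hous+x': (np.float64(23.63), np.float64(0.18)), 'gate-x': (np.float64(41.45), np.float64(0.04)), 'sealdark->bright': (np.float64(54.44), np.float64(0.14)), 'strip start': (np.float64(63.36), np.float64(0.05))}
```

Relative to the housing, the gate stopped at the same place after both of the last strokes (17.9 and 17.8 mm). The gasket is squeezed about 1.1–1.2 mm and the tray is stationary. So the last stroke went past the holding limit and sprang back to snug. One last overall look, then I hand in.

```bash
python3 - <<'E'
from h import *
im=capture('scene'); cv2.imwrite('pics/s18.png',im[:,:,::-1]); print(get_obs()['contact_force'].round(1))
E
```

```text
[0.8 0.9 0.4]
```

View pics/s18.png

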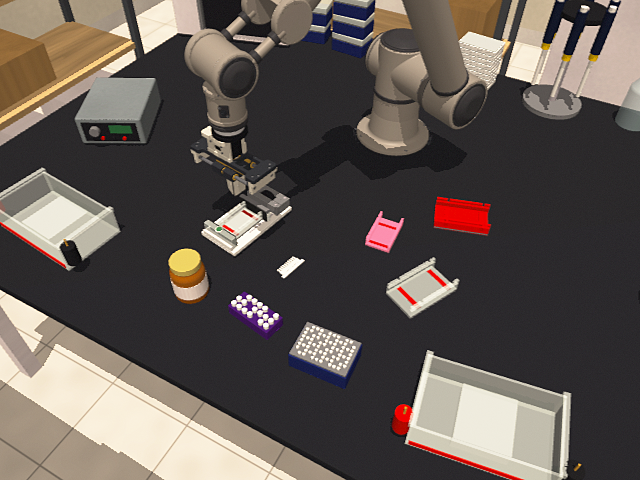

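The scene shows the tray in the stand at (238,220), the bystanders at their starting pixels, and the gripper clear above the stand.

```bash
python3 -c "
from plant import *
print(close_job())"
```

```text
the job is handed in; nothing more can be done
None
```

I set the small clear tray flat in the stand's bed and released it. I then rolled the thumbwheel with the closed fingertip in three long strokes and two short ones, until the gasket pressed the tray against the end wall. The job is handed in, at about 27 s on the robot's clock.

**What the last checks showed:**
- **Gate and tray:** The gate moved about 9.4 mm and pushed the tray about 3.5 mm towards the end wall. Both stayed put after the last two strokes.
- **Seal:** The gasket looks squeezed by about 1.1–1.2 mm, roughly 12 N. The drag at the rim rose from about 2 N to 4.5–5 N.
- **Clearances:** The robot touches nothing, and the bystanders are at their starting pixels.

**What disagreed or went wrong:**
- **Fingertips:** They really end about 33 mm short of the reported TCP. My first closing passed over the tray without touching it. I worked out the offset from the pictures and used it from then on.
- **Wheel pressure:** In the second stroke the wheel force peaked at about 16 N for one or two control periods, over the 14 N limit. I eased off at once, and later strokes stayed below 12 N.
- **Last stroke:** It gave no lasting gate travel. I read that as the wheel springing back to its holding limit, but the fingertip slipping would look the same.
- **Tray set-down:** I pressed the tray onto the bed with about 27 N while checking that it was seated.

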